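Pack the biscuit stamps into their locking tray

TASK

Put the wooden biscuit stamps away: slide the bolt on the storage case aside, pull its tray fully out, and fit all the stamps lying about into the tray, lying flat, grip bars up, side by side. Then push the tray fully home and slide the bolt all the way back so that it locks the tray again; leave the other things where they stand.

Things in the scene. Friction and masses are not known exactly. Their poses are not given: they have to be found in the camera images.
- case: Fixed wooden storage case standing on the island, 160 mm deep (its x), 172 mm wide (y), 64 mm tall, open at the front (-x, towards the robot). Origin: centre of the underside. x points to the back, y to the robot's left when it stands straight, z up. The front face is at x = -80 mm. Roof underside at 54 mm.
- tray (a joint): Slide of the tray out of the case, in m: 0 fully home, 0.13 fully out; it moves along the case's -x, stays where it is left, and needs about 2 N. The bolt blocks it (beyond about 1.5 mm) until the bolt has been slid at least 15 mm.
- tray_floor (a point): Centre of the tray's inner floor, 10 mm above the island, moving with the tray; axes as the case's. The inside is 102 mm along x and 136 mm along y: 3 by 4 squares of a 34 mm grid. The rim is 12 mm above the floor (22 mm above the island), its walls 5 mm (front lip 8 mm) thick. An upright keeper 8 x 12 mm, 64 mm above the island at its top, stands on the front lip at x -55, y +78 mm from here.
- tray_handle (a point): Middle of the tray's steel bar handle: a 10 mm thick round bar, 60 mm long along the case's y, 36 mm above the island and 35 mm (centre) in front of the front lip; it can be pinched from above.
- bolt (a joint): Slide of the steel lock bolt on the case's roof, in m: 0 fully locked (its prong stands before the tray's keeper), 0.03 fully free; it moves along the case's -y, stays where it is left and needs about 2 N. Keep it free while the tray moves.
- bolt_grip (a point): Point in the bolt's upright black grip, moving with the bolt: the grip is 34 mm long along the case's x, 12 mm thick along y, and spans from 70 to 100 mm above the island; this point is 88 mm above it, in the middle of length and thickness.
- stamp_hook: Hook-shaped stamp: 12 mm thick wooden plate, 30 mm bars on a 34 mm grid, four squares: three in a row along x (98 x 30 mm, centred on the origin) and a fourth beside the +x end square, on its +y side (the +x end is 64 mm wide, y -15 to +49 mm). A grip bar 28 x 12 mm, 26 mm tall (top at 38 mm) stands above the origin, its 28 mm along x. Origin: underside, z up. Loose, about 76 g; may be absent.
- stamp_long: Long straight stamp: 12 mm thick wooden plate, 30 mm bars on a 34 mm grid, 98 mm along x, 30 mm along y, centred on the origin. A grip bar 28 x 12 mm, 26 mm tall (top at 38 mm) stands above the origin, its 28 mm along y. Origin: underside, z up. Loose, about 60 g; may be absent.
- stamp_short: Short straight stamp: 12 mm thick wooden plate, 30 mm bars on a 34 mm grid, 64 mm along x, 30 mm along y, centred on the origin. A grip bar 28 x 12 mm, 26 mm tall (top at 38 mm) stands above the origin, its 28 mm along y. Origin: underside, z up. Loose, about 44 g; may be absent.
- stamp_corner: Corner-shaped stamp: 12 mm thick wooden plate, 30 mm bars on a 34 mm grid, three squares: one centred on the origin, one beside it towards +x, one towards +y (each arm reaches 49 mm from the origin, outer edges at -15 mm). A grip bar 28 x 12 mm, 26 mm tall (top at 38 mm) stands above the origin, its 28 mm along x. Origin: underside, z up. Loose, about 60 g; may be absent.
- salt_shaker: Bystander: salt shaker, 44 mm across, 90 mm tall. Origin: centre of its underside.
- red_cup: Bystander: small red dish standing upside down, 95 mm across, 48 mm tall. Origin: centre of its underside.
Mind the look-alikes: they are no part of the job. What is shaped like the stamp_hook but blue is not meant.

How it is judged:
By the outcome, as a careful person would: the job done as asked, in the order asked, and still so for the second after the job is handed in, with the robot touching nothing.
Of stamp_hook, stamp_long, stamp_short, stamp_corner only 3 to 4 are there at a start; the rules pass over those that are not, and their reading is None.
At some moment in a run one of stamp_hook, stamp_long, stamp_short, stamp_corner may be knocked a few centimetres aside while the robot is not near it.
Once in a run the grip may slacken for a moment while it holds something.
It also fails if it takes over 210 s, if anything falls off the work surface, if the arm or the gripper's body presses on something with over 40 N, if the wrist force passes 120 N, or if a joint passes its speed limit or range.

ROBOT

A 7-joint arm with a two-finger parallel gripper is mounted at the origin on a cart in front of the work surface, level with it; the furniture and walls round the work are solid. World frame = base frame: x ahead of the robot, y to its left, z up, the work surface at z = 0. Lengths are in m, angles in rad, forces in N, time in s.
With the tool pointing down it reaches from about 0.4 to 0.85 m from the base axis. Payload 4.5 kg.
Tool frame: the origin (TCP) lies between the finger pads; the fingertips stand r.tip_reach ahead of it and the grasp point (between the pads) lies 11 mm behind it (r.tip_reach is the distance from the TCP to the fingertips, in m); z points along the fingers, y is the line along which they close (so a half turn about z gives the same grasp; the last joint's range is limited). The gripper opens to 88 mm and grips with 3 to 60 N. Pads are 18 mm wide; open, the fingers measure 123 mm over their backs; the gripper's body (75 mm by 187 mm) begins 45 mm behind the grasp point.
Start: joints at [-1.078, 0.689, -0.195, 1.565, 0.157, 0.902, -0.215], TCP at [0.277, 0.56, 0.247] pointing down, gripper open.
Joint ranges: [-3.01, 3.01], [-0.46, 2.08], [-1.47, 1.51], [0.13, 2.56], [-1, 4.14], [0.04, 2.09], [-2.66, 2.66]. Speed limits (rad/s): [2.57, 2.57, 3.14, 3.14, 3.14, 3.14, 3.14].

INTERFACE

Orientations are given as a unit quaternion [x, y, z, w].
In Python, from plant import r, vision, workorder gives the robot as it stands.
- The arm moves only by the tool drive_tool, never from a script. Its argument "targets" is a list of rows, each an object of numbers: "tx", "ty", "tz": the shift along the world's x, y, z in units of 0.03 m (1.0 is 0.03 m); "wx", "wy", "wz": the turn, a rotation vector about the world's x, y, z in units of 60 degrees (1.0 is 60 degrees); "claw": the opening, from -1 (shut) to 1 (fully open). A call has exactly 8 rows; each row shifts and turns the commanded pose from where the row before left it; what a row does not reach is not made up. A row lasts 1/10 s, in which the tool goes at most 50 mm and 8.59 degrees, less where a joint would pass 70% of its speed; a pose out of reach is approached as far as the arm can. A call with a number of a shift or a turn outside -1 to 1 is refused whole. A call with a gripper value outside its range is refused whole. The fingers move at their own pace and stop on an object; "force" is the grip in N (left out, the last holds). Time passes only in rows, so rows that do not move let the fingers close, or fill a call up. It gives the time, the measured TCP pose, the force, the opening and the grip force at its end, in the units of the state.
- r.get_state(): the state, without advancing time (a new reading comes with each control period).
- vision.snapshot(name): name is "side" or "top" or "wrist"; returns a dict with "image" (400x640x3 uint8, blue, green, red), "range_z" (400x640 float32, m along the optical axis (not along the pixel's ray), 0 where there is no reading), "K" (3x3 intrinsics, pixels), "dist" ([k1, k2, p1, p2, k3] as OpenCV has them; the pictures are not rectified), "cam_to_world" (4x4, takes a point from camera to world coordinates). Camera axes: x right, y up, looking along -z (the intrinsics and any distortion apply to the point x, -y, -z); pixel columns grow to the right and rows downward; lengths in m; the calibration is good to about 2 mm. A picture is of the moment at which its call begins.
- workorder.finish_job(): hands the job in; it is judged then, once.
The state is a dict: "clock": time; "q": joint angles; "qd": joint speeds; "joint_torque": joint torques, N m; "tool_pos": TCP position; "eef_rot": TCP orientation; "contact_force": force on the tool from outside, world axes, zero at the start; "moment": the same for the moment, N m; "opening": opening from 0.0 (shut) to 1.0 (fully open); "finger_force": force on a finger pad.
Only numpy, scipy, OpenCV 4.12 (cv2) and the standard library are available. Lean on these libraries where they do the work, as an engineer would, in place of code of your own. Each camera call takes 0.05 s, during which the arm holds its last target. There are 200 camera calls.

## Working session

There is one attempt and no reset: what is moved stays moved. The work goes in short steps, Python scripts to look and compute and a tool call to move; the robot and the scene stay as the last step left them, time stands still between calls to the robot, and variables do not carry over. Pictures are saved under pics/ and viewed, at most 14 in all, crops included, and the job is handed in when it is done.

Besides the shell and the picture viewer there is one more tool, called after "Call:" as name([rows], argument=value, ...), one row to a line, values as JSON. drive_tool: Moves the arm, as the interface text tells. Its arguments: {"type":"object","properties":{"targets":{"type":"array","items":{"type":"object","properties":{"tx":{"type":"number"},"ty":{"type":"number"},"tz":{"type":"number"},"wx":{"type":"number"},"wy":{"type":"number"},"wz":{"type":"number"},"claw":{"type":"number"}}}},"force":{"type":"number"}},"required":["targets"]}

```bash
mkdir -p pics; cat > h.py <<'E'
import numpy as np, cv2
from plant import r, vision, workorder
from scipy.spatial.transform import Rotation as R
def snap(n,f=None):
    s=vision.snapshot(n)
    if f: cv2.imwrite('pics/'+f,s['image'])
    return s
def cloud(s):
    h,w=s['range_z'].shape
    u,v=np.meshgrid(np.arange(w),np.arange(h))
    p=cv2.undistortPoints(np.stack([u,v],-1).reshape(-1,1,2).astype(np.float64),s['K'],np.array(s['dist'],float)).reshape(h,w,2)
    z=s['range_z']
    c=np.stack([p[...,0]*z,-p[...,1]*z,-z,np.ones_like(z)],-1)
    P=(c@np.array(s['cam_to_world']).T)[...,:3]
    P[z==0]=np.nan
    return P
def st():
    s=r.get_state(); e=R.from_quat(s['eef_rot']).as_matrix()
    print('t',round(s['clock'],2),'tcp',np.round(s['tool_pos'],4),'ydir',np.round(e[:,1],3),'z',np.round(e[:,2],3),'F',np.round(s['contact_force'],1),'op',round(s['opening'],3),'ff',np.round(s['finger_force'],1),'q',np.round(s['q'],2))
E
python3 - <<'E'
from h import *
st(); print(r.tip_reach)
for n in ['top','side']:
    s=snap(n,n+'0.png'); P=cloud(s); np.save(n+'0.npy',P); print(n,np.round(s['cam_to_world'],2).tolist())
E
```

```text
t 0.0 tcp [0.2765 0.5598 0.2459] ydir [ 0.443  0.897 -0.002] z [-0.001 -0.002 -1.   ] F [-1.2  0.4 -0.8] op 0.999 ff 0.0 q [-1.08  0.69 -0.19  1.57  0.16  0.9  -0.22]
0.008
top [[-0.03, 0.98, -0.19, 0.34], [-1.0, -0.03, 0.0, -0.29], [-0.0, 0.19, 0.98, 1.21], [0.0, 0.0, 0.0, 1.0]]
side [[1.0, -0.02, 0.0, 0.53], [0.01, 0.6, -0.8, -1.3], [0.02, 0.8, 0.6, 0.83], [0.0, 0.0, 0.0, 1.0]]
```

View pics/top0.png

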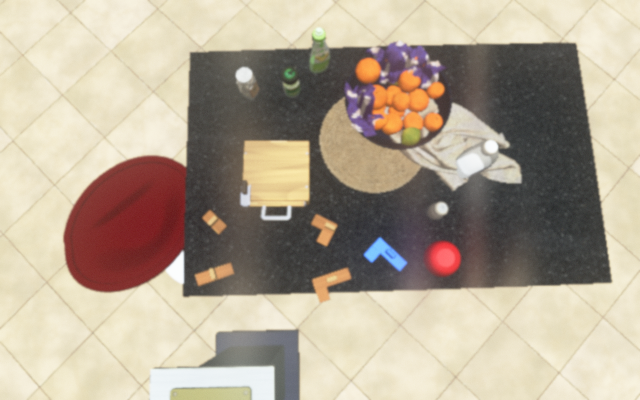

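View pics/side0.png

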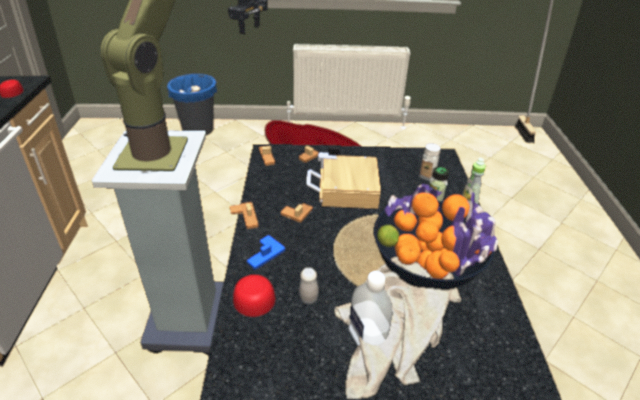

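```bash
python3 - <<'E'
from h import *
im=cv2.imread('pics/top0.png'); P=np.load('top0.npy')
print('table z',np.nanmedian(P[150:200,195:235,2]))
hsv=cv2.cvtColor(im,cv2.COLOR_BGR2HSV)
for n,(u,v) in dict(short=(214,222),corner=(323,229),long=(214,273),hook=(331,283),blue=(385,254),case=(276,173),salt=(438,210),red=(445,258)).items():
    w=40 if n=='case' else 26
    Q=P[v-w:v+w,u-w:u+w].reshape(-1,3); H=hsv[v-w:v+w,u-w:u+w].reshape(-1,3)
    m=(Q[:,2]>.006)&(H[:,1]>60 if n not in('salt',) else True)
    print(n,m.sum(),np.round(np.nanmin(Q[m],0),3),np.round(np.nanmax(Q[m],0),3),'centre',np.round(np.nanmean(Q[m],0),3))
    t=m&(Q[:,2]>.026)
    if t.any(): print('   bar',t.sum(),np.round(np.nanmean(Q[t],0),3))
c=im[130:310,170:370]; cv2.imwrite('pics/c0.png',cv2.resize(c,(660,594),interpolation=cv2.INTER_CUBIC))
E
```

```text
table z -0.0004550078316569728
short 264 [ 0.495 -0.039  0.006] [0.559 0.025 0.041] centre [ 0.525 -0.009  0.017]
   bar 60 [ 0.526 -0.008  0.036]
corner 445 [ 0.455 -0.337  0.006] [ 0.569 -0.231  0.042] centre [ 0.503 -0.298  0.016]
   bar 54 [ 0.504 -0.314  0.036]
long 432 [ 0.36  -0.06   0.006] [0.415 0.041 0.042] centre [ 0.387 -0.011  0.015]
   bar 57 [ 0.387 -0.01   0.036]
hook 574 [ 0.308 -0.366  0.006] [ 0.393 -0.269  0.045] centre [ 0.356 -0.311  0.014]
   bar 50 [ 0.366 -0.317  0.037]
blue 579 [ 0.384 -0.515  0.006] [ 0.469 -0.405  0.043] centre [ 0.427 -0.46   0.014]
   bar 54 [ 0.426 -0.471  0.037]
case 4134 [ 0.56  -0.269  0.006] [ 0.752 -0.079  0.103] centre [ 0.644 -0.183  0.06 ]
   bar 3795 [ 0.651 -0.183  0.064]
salt 348 [ 0.477 -0.673  0.006] [ 0.613 -0.557  0.095] centre [ 0.543 -0.603  0.057]
   bar 298 [ 0.539 -0.599  0.064]
red 1051 [ 0.364 -0.686  0.006] [ 0.457 -0.561  0.054] centre [ 0.409 -0.601  0.04 ]
   bar 915 [ 0.41  -0.604  0.043]
```

View pics/c0.png

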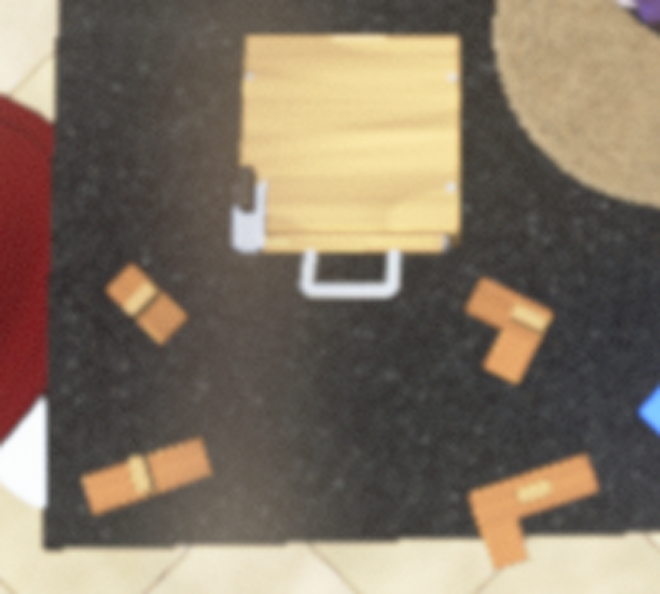

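```bash
cat > fit.py <<'E'
from h import *
from scipy.optimize import minimize
from scipy.spatial import cKDTree
CELLS=dict(short=[(-17,0),(17,0)],long=[(-34,0),(0,0),(34,0)],hook=[(-34,0),(0,0),(34,0),(34,34)],corner=[(0,0),(34,0),(0,34)])
BARX=dict(short=0,long=0,hook=1,corner=1)
def template(n):
    g=np.arange(-15,15.1,2.5); X,Y=np.meshgrid(g,g); pts=[np.c_[X.ravel()+a,Y.ravel()+b] for a,b in CELLS[n]]
    for i,a in enumerate(CELLS[n]):
        for b in CELLS[n][:i]:
            if abs(a[0]-b[0])+abs(a[1]-b[1])==34:
                m=(np.array(a)+b)/2; d=np.array([[0,t] if a[0]==b[0] else [t,0] for t in(-1,1)])
                pts.append(np.array([m+ (np.array([s,e]) if a[0]==b[0] else np.array([e,s])) for s in np.arange(-15,15.1,2.5) for e in (-1,1)]))
    return np.vstack(pts)/1000
def fit(n,Q,x0=None):
    """Q: Nx3 world points of the stamp. returns x,y,yaw,cost(mm)"""
    low=Q[Q[:,2]>.006]; bar=low[low[:,2]>.028]; bc=bar[:,:2].mean(0)
    T=template(n); D=low[:,:2]; kd=cKDTree(D)
    def cost(p):
        c,s=np.cos(p[2]),np.sin(p[2]); M=np.array([[c,-s],[s,c]])
        W=T@M.T+p[:2]
        a=np.minimum(kd.query(W)[0],.02); b=np.minimum(cKDTree(W).query(D)[0],.02)
        return 1e3*np.sqrt((a**2).mean()+(b**2).mean())
    best=None
    for y in np.arange(-np.pi,np.pi,np.pi/12):
        p=np.array([*bc,y]); f=cost(p)
        if best is None or f<best[0]: best=(f,p)
    o=minimize(cost,best[1],method='Nelder-Mead',options=dict(initial_simplex=best[1]+np.array([[0,0,0],[.004,0,0],[0,.004,0],[0,0,.1]]),xatol=1e-4,fatol=1e-4))
    return o.x,o.fun,bc
def orange(s_im): 
    h=cv2.cvtColor(s_im,cv2.COLOR_BGR2HSV); return (h[...,0]<28)&(h[...,1]>70)&(h[...,2]>70)
def near(P,im,c,rad=.075):
    m=orange(im)&(np.hypot(P[...,0]-c[0],P[...,1]-c[1])<rad)&(P[...,2]>.006)&(P[...,2]<.06)
    return P[m]
E
cat > m.py <<'E'
from fit import *
import sys
def run(P,im,C):
    for n,c in C.items():
        Q=near(P,im,c)
        x,f,bc=fit(n,Q); print(n,len(Q),'origin',np.round(x[:2],4),'yaw deg',round(np.degrees(x[2]),1),'cost',round(f,2),'bar',np.round(bc,4))
E
python3 - <<'E'
from m import *
im=cv2.imread('pics/top0.png'); P=np.load('top0.npy')
run(P,im,dict(short=(.525,-.009),corner=(.503,-.298),long=(.387,-.011),hook=(.356,-.311)))
V=P[130:225,235:325].reshape(-1,3); V=V[(V[:,0]<.80)]
roof=V[(V[:,2]>.060)&(V[:,2]<.068)]
b=cv2.minAreaRect((roof[:,:2]*1000).astype(np.float32)); print('roof',b, np.percentile(roof[:,2],50))
g=V[(V[:,2]>.085)]; print('grip',len(g),g.min(0),g.max(0),g.mean(0))
mid=V[(V[:,2]>.068)&(V[:,2]<.085)];print('bolt mid',len(mid),mid.min(0),mid.max(0))
h=V[(V[:,2]>.025)&(V[:,2]<.045)&(V[:,0]<.56)]; print('handle',len(h),h.min(0),h.max(0),h.mean(0))
P2=np.load('side0.npy'); V=P2.reshape(-1,3); V=V[(abs(V[:,0]-.6)<.2)&(abs(V[:,1]+.15)<.15)]
roof=V[(V[:,2]>.060)&(V[:,2]<.068)];print('roof side',cv2.minAreaRect((roof[:,:2]*1000).astype(np.float32)))
g=V[(V[:,2]>.080)&(V[:,2]<.11)]; print('grip',len(g),g.min(0),g.max(0),g.mean(0))
E
```

```text
short 264 origin [ 0.5257 -0.0081] yaw deg -134.1 cost 1.8 bar [ 0.5256 -0.0076]
corner 415 origin [ 0.5027 -0.317 ] yaw deg 60.9 cost 1.88 bar [ 0.5037 -0.3157]
long 432 origin [ 0.3871 -0.0095] yaw deg 107.9 cost 1.64 bar [ 0.3868 -0.0102]
hook 571 origin [ 0.3662 -0.3166] yaw deg 106.4 cost 1.58 bar [ 0.3659 -0.3171]
roof ((642.5709228515625, -177.54623413085938), (172.81094360351562, 176.07456970214844), 88.6009292602539) 0.06376841089042551
grip 71 [ 0.5846243  -0.10857524  0.08576051] [ 0.61720756 -0.09472582  0.10330617] [ 0.60001791 -0.10234433  0.09786593]
bolt mid 221 [ 0.55716622 -0.26297162  0.06800364] [ 0.72873656 -0.08991983  0.08477486]
handle 167 [ 0.52309215 -0.21337088  0.02517545] [ 0.55941114 -0.13728974  0.04426399] [ 0.53379706 -0.17611503  0.03713561]
roof side ((641.7051391601562, -178.79409790039062), (178.2432861328125, 177.21963500976562), 88.10090637207031)
grip 86 [ 0.58451608 -0.11349431  0.08016998] [ 0.61789319 -0.09208972  0.10343469] [ 0.60013679 -0.10518235  0.09217869]
```

Call:
drive_tool([
  {"tx": 0.45, "ty": -0.922, "wz": 0.0172, "claw": -0.2},
  {"tx": 0.45, "ty": -0.922, "wz": 0.0172, "claw": -0.2},
  {"tx": 0.45, "ty": -0.922, "wz": 0.0172, "claw": -0.2},
  {"tx": 0.45, "ty": -0.922, "wz": 0.0172, "claw": -0.2},
  {"tx": 0.45, "ty": -0.922, "wz": 0.0172, "claw": -0.2},
  {"tx": 0.45, "ty": -0.922, "wz": 0.0172, "claw": -0.2},
  {"tx": 0.45, "ty": -0.922, "wz": 0.0172, "claw": -0.2},
  {"tx": 0.45, "ty": -0.922, "wz": 0.0172, "claw": -0.2},
], force=15)

```text
validation failed for argument at $.ta...
```

Call:
drive_tool([
  {"tx": 0.45, "ty": -0.922, "wz": 0.0172, "claw": -0.2},
  {"tx": 0.45, "ty": -0.922, "wz": 0.0172, "claw": -0.2},
  {"tx": 0.45, "ty": -0.922, "wz": 0.0172, "claw": -0.2},
  {"tx": 0.45, "ty": -0.922, "wz": 0.0172, "claw": -0.2},
  {"tx": 0.45, "ty": -0.922, "wz": 0.0172, "claw": -0.2},
  {"tx": 0.45, "ty": -0.922, "wz": 0.0172, "claw": -0.2},
  {"tx": 0.45, "ty": -0.922, "wz": 0.0172, "claw": -0.2},
  {"tx": 0.45, "ty": -0.922, "wz": 0.0172, "claw": -0.2},
])

```text
validation failed for argument at $.ta...
```

Call:
drive_tool([
  {"tx": 0.3, "ty": -0.922, "wz": 0.0172, "claw": -0.2},
  {"tx": 0.3, "ty": -0.922, "wz": 0.0172, "claw": -0.2},
  {"tx": 0.3, "ty": -0.922, "wz": 0.0172, "claw": -0.2},
  {"tx": 0.3, "ty": -0.922, "wz": 0.0172, "claw": -0.2},
  {"tx": 0.3, "ty": -0.922, "wz": 0.0172, "claw": -0.2},
  {"tx": 0.3, "ty": -0.922, "wz": 0.0172, "claw": -0.2},
  {"tx": 0.3, "ty": -0.922, "wz": 0.0172, "claw": -0.2},
  {"tx": 0.3, "ty": -0.922, "wz": 0.0172, "claw": -0.2},
])

```text
validation failed for argument at $.ta...
```

```bash
python3 - <<'E'
from h import *
st(); s=snap('wrist','w1.png'); P=cloud(s); np.save('w1.npy',P); st()
V=P.reshape(-1,3); g=V[(V[:,2]>.090)&(V[:,2]<.11)&(abs(V[:,0]-.6)<.05)&(abs(V[:,1]+.1)<.05)]
print('grip',len(g),g.min(0),g.max(0),np.median(g,0))
roof=V[(V[:,2]>.060)&(V[:,2]<.068)];print(cv2.minAreaRect((roof[:,:2]*1000).astype(np.float32)))
E
```

```text
t 0.1 tcp [0.2766 0.5598 0.246 ] ydir [ 0.443  0.897 -0.002] z [-0.001 -0.002 -1.   ] F [-0.4 -0.4  0.2] op 1.001 ff 0.0 q [-1.08  0.69 -0.19  1.57  0.16  0.9  -0.22]
t 0.15 tcp [0.2766 0.5599 0.2461] ydir [ 0.443  0.897 -0.001] z [-0.    -0.001 -1.   ] F [-0.1 -0.3  0.5] op 1.001 ff 0.0 q [-1.08  0.69 -0.19  1.57  0.16  0.9  -0.22]Traceback (most recent call last):
  File "<stdin>", line 4, in <module>
    return umr_minimum(a, axis, None, out, keepdims, initial, where)
ValueError: zero-size array to reduction operation minimum which has no identity
```

View pics/w1.png

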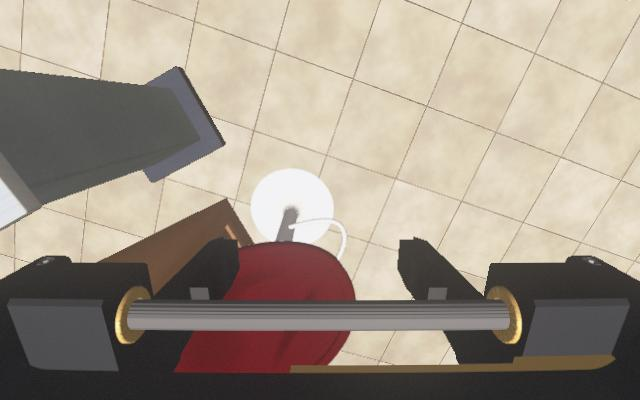

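Call:
drive_tool([
  {"tx": 0.45, "ty": -0.92, "tz": 0, "wx": 0, "wy": 0, "wz": 0.02, "claw": -0.2},
  {"tx": 0.45, "ty": -0.92, "tz": 0, "wx": 0, "wy": 0, "wz": 0.02, "claw": -0.2},
  {"tx": 0.45, "ty": -0.92, "tz": 0, "wx": 0, "wy": 0, "wz": 0.02, "claw": -0.2},
  {"tx": 0.45, "ty": -0.92, "tz": 0, "wx": 0, "wy": 0, "wz": 0.02, "claw": -0.2},
  {"tx": 0.45, "ty": -0.92, "tz": 0, "wx": 0, "wy": 0, "wz": 0.02, "claw": -0.2},
  {"tx": 0.45, "ty": -0.92, "tz": 0, "wx": 0, "wy": 0, "wz": 0.02, "claw": -0.2},
  {"tx": 0.45, "ty": -0.92, "tz": 0, "wx": 0, "wy": 0, "wz": 0.02, "claw": -0.2},
  {"tx": 0.45, "ty": -0.92, "tz": 0, "wx": 0, "wy": 0, "wz": 0.02, "claw": -0.2},
], force=15)

```text
clock: 0.95
tool_pos: [0.3851, 0.3383, 0.2466]
eef_rot: [0.145, 0.989, -0.0, -0.0]
contact_force: [0.3, 0.1, -0.2]
opening: 0.401
finger_force: 0.0
```

Call:
drive_tool([
  {"tx": 0.45, "ty": -0.92, "tz": 0, "wx": 0, "wy": 0, "wz": 0.016, "claw": -0.2},
  {"tx": 0.45, "ty": -0.92, "tz": 0, "wx": 0, "wy": 0, "wz": 0.016, "claw": -0.2},
  {"tx": 0.45, "ty": -0.92, "tz": 0, "wx": 0, "wy": 0, "wz": 0.016, "claw": -0.2},
  {"tx": 0.45, "ty": -0.92, "tz": 0, "wx": 0, "wy": 0, "wz": 0.016, "claw": -0.2},
  {"tx": 0.45, "ty": -0.92, "tz": 0, "wx": 0, "wy": 0, "wz": 0.016, "claw": -0.2},
  {"tx": 0.45, "ty": -0.92, "tz": 0, "wx": 0, "wy": 0, "wz": 0.016, "claw": -0.2},
  {"tx": 0.45, "ty": -0.92, "tz": 0, "wx": 0, "wy": 0, "wz": 0.016, "claw": -0.2},
  {"tx": 0.45, "ty": -0.92, "tz": 0, "wx": 0, "wy": 0, "wz": 0.016, "claw": -0.2},
])

```text
clock: 1.75
tool_pos: [0.4931, 0.1175, 0.2466]
eef_rot: [0.078, 0.997, -0.0, -0.0]
contact_force: [0.0, 0.8, -0.3]
opening: 0.403
finger_force: 0.0
```

Call:
drive_tool([
  {"tx": 0.4, "ty": -0.92, "tz": 0, "wx": 0, "wy": 0, "wz": 0.016, "claw": -0.2},
  {"tx": 0.4, "ty": -0.92, "tz": 0, "wx": 0, "wy": 0, "wz": 0.016, "claw": -0.2},
  {"tx": 0.4, "ty": -0.92, "tz": 0, "wx": 0, "wy": 0, "wz": 0.016, "claw": -0.2},
  {"tx": 0.4, "ty": -0.92, "tz": 0, "wx": 0, "wy": 0, "wz": 0.016, "claw": -0.2},
  {"tx": 0.4, "ty": -0.92, "tz": 0, "wx": 0, "wy": 0, "wz": 0.016, "claw": -0.2},
  {"tx": 0.4, "ty": -0.92, "tz": 0, "wx": 0, "wy": 0, "wz": 0.016, "claw": -0.2},
  {"tx": 0, "ty": 0, "tz": 0, "wx": 0, "wy": 0, "wz": 0.016, "claw": -0.2},
  {"tx": 0, "ty": 0, "tz": 0, "wx": 0, "wy": 0, "wz": 0.016, "claw": -0.2},
])

```text
clock: 2.55
tool_pos: [0.5645, -0.0471, 0.2464]
eef_rot: [0.012, 1.0, 0.0, -0.0]
contact_force: [-0.0, 0.0, 0.3]
opening: 0.398
finger_force: 0.0
```

```bash
python3 - <<'E'
from h import *
st(); s=snap('wrist','w1.png'); P=cloud(s); np.save('w1.npy',P); print(np.round(s['cam_to_world'],3).tolist())
V=P.reshape(-1,3); g=V[(V[:,2]>.090)&(V[:,2]<.11)&(abs(V[:,0]-.6)<.05)&(abs(V[:,1]+.1)<.05)]
print('grip',len(g),g.min(0) if len(g) else 0,g.max(0) if len(g) else 0,np.median(g,0))
roof=V[(V[:,2]>.060)&(V[:,2]<.068)];print(cv2.minAreaRect((roof[:,:2]*1000).astype(np.float32)))
E
```

```text
t 2.55 tcp [ 0.5645 -0.0471  0.2464] ydir [0.024 1.    0.001] z [-0.001  0.001 -1.   ] F [-0.   0.   0.3] op 0.398 ff 0.0 q [ 0.24  0.63 -0.4   1.74  0.31  0.84  1.24]
[[0.023, -0.954, -0.298, 0.488], [1.0, 0.022, 0.007, -0.046], [-0.0, -0.298, 0.954, 0.385], [0.0, 0.0, 0.0, 1.0]]
grip 381 [ 0.58531758 -0.10518695  0.0904739 ] [ 0.61839151 -0.09260295  0.10233355] [ 0.6004377  -0.09801868  0.10002068]
((636.3995971679688, -176.4989776611328), (174.8424530029297, 166.51303100585938), 87.05555725097656)
```

View pics/w1.png

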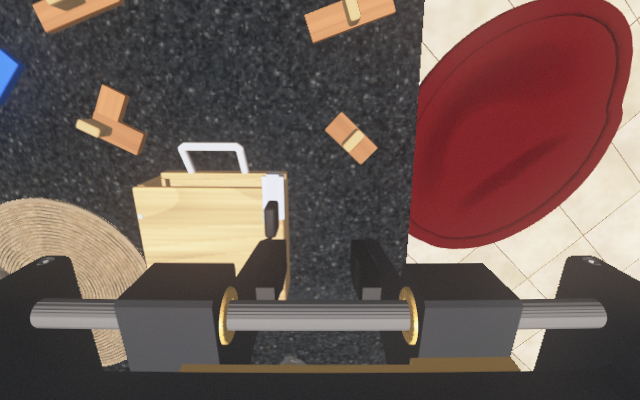

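Call:
drive_tool([
  {"tx": 0.4, "ty": -0.6, "tz": 0, "wx": 0, "wy": 0, "wz": 0, "claw": -0.1},
  {"tx": 0.4, "ty": -0.6, "tz": 0, "wx": 0, "wy": 0, "wz": 0, "claw": -0.1},
  {"tx": 0.42, "ty": -0.57, "tz": -0.5, "wx": 0, "wy": 0, "wz": 0, "claw": -0.1},
  {"tx": 0, "ty": 0, "tz": -1, "wx": 0, "wy": 0, "wz": 0, "claw": -0.1},
  {"tx": 0, "ty": 0, "tz": -1, "wx": 0, "wy": 0, "wz": 0, "claw": -0.1},
  {"tx": 0, "ty": 0, "tz": -1, "wx": 0, "wy": 0, "wz": 0, "claw": -0.1},
  {"tx": 0, "ty": 0, "tz": -0.9, "wx": 0, "wy": 0, "wz": 0, "claw": -0.1},
  {"tx": 0, "ty": 0, "tz": -0.9, "wx": 0, "wy": 0, "wz": 0, "claw": -0.1},
])

```text
clock: 3.4
tool_pos: [0.6011, -0.0976, 0.0868]
eef_rot: [0.01, 1.0, 0.001, -0.0]
contact_force: [-0.4, -0.2, -0.4]
opening: 0.451
finger_force: 0.0
```

Call:
drive_tool([
  {"tx": 0, "ty": 0, "tz": 0, "wx": 0, "wy": 0, "wz": 0, "claw": -1},
  {"tx": 0, "ty": 0, "tz": 0, "wx": 0, "wy": 0, "wz": 0, "claw": -1},
  {"tx": 0, "ty": 0, "tz": 0, "wx": 0, "wy": 0, "wz": 0, "claw": -1},
  {"tx": 0, "ty": 0, "tz": 0, "wx": 0, "wy": 0, "wz": 0, "claw": -1},
  {"tx": 0, "ty": 0, "tz": 0, "wx": 0, "wy": 0, "wz": 0, "claw": -1},
  {"tx": 0, "ty": 0, "tz": 0, "wx": 0, "wy": 0, "wz": 0, "claw": -1},
  {"tx": 0, "ty": 0, "tz": 0, "wx": 0, "wy": 0, "wz": 0, "claw": -1},
  {"tx": 0, "ty": 0, "tz": 0, "wx": 0, "wy": 0, "wz": 0, "claw": -1},
])

```text
clock: 4.2
tool_pos: [0.6025, -0.0994, 0.0893]
eef_rot: [0.012, 1.0, 0.0, 0.001]
contact_force: [-1.0, 0.4, 7.5]
opening: 0.136
finger_force: 15.0
```

Call:
drive_tool([
  {"tx": 0, "ty": -0.1, "tz": 0.08, "wx": 0, "wy": 0, "wz": 0, "claw": -1},
  {"tx": 0, "ty": -0.15, "tz": 0, "wx": 0, "wy": 0, "wz": 0, "claw": -1},
  {"tx": -0.01, "ty": -0.15, "tz": 0, "wx": 0, "wy": 0, "wz": 0, "claw": -1},
  {"tx": 0, "ty": -0.15, "tz": 0, "wx": 0, "wy": 0, "wz": 0, "claw": -1},
  {"tx": -0.01, "ty": -0.15, "tz": 0, "wx": 0, "wy": 0, "wz": 0, "claw": -1},
  {"tx": 0, "ty": -0.15, "tz": 0, "wx": 0, "wy": 0, "wz": 0, "claw": -1},
  {"tx": -0.01, "ty": -0.15, "tz": 0, "wx": 0, "wy": 0, "wz": 0, "claw": -1},
  {"tx": 0, "ty": -0.1, "tz": 0, "wx": 0, "wy": 0, "wz": 0, "claw": -1},
])

```text
clock: 5.0
tool_pos: [0.6014, -0.128, 0.0898]
eef_rot: [0.01, 1.0, 0.004, 0.001]
contact_force: [3.8, 12.7, -9.9]
opening: 0.136
finger_force: 15.0
```

Call:
drive_tool([
  {"tx": 0, "ty": 0.06, "tz": 0, "wx": 0, "wy": 0, "wz": 0, "claw": 0},
  {"tx": 0, "ty": 0, "tz": 0, "wx": 0, "wy": 0, "wz": 0, "claw": 0},
  {"tx": 0, "ty": 0, "tz": 0.1, "wx": 0, "wy": 0, "wz": 0, "claw": 0},
  {"tx": 0, "ty": 0, "tz": 0.6, "wx": 0, "wy": 0, "wz": 0, "claw": 0},
  {"tx": 0, "ty": 0, "tz": 0.9, "wx": 0, "wy": 0, "wz": 0, "claw": 0},
  {"tx": 0, "ty": 0, "tz": 0.9, "wx": 0, "wy": 0, "wz": 0, "claw": 0},
  {"tx": -0.5, "ty": 0, "tz": 0.9, "wx": 0, "wy": 0, "wz": 0, "claw": 0},
  {"tx": -0.7, "ty": 0, "tz": 0, "wx": 0, "wy": 0, "wz": 0, "claw": 0},
])

```text
clock: 5.8
tool_pos: [0.5671, -0.132, 0.1962]
eef_rot: [0.012, 1.0, -0.001, 0.004]
contact_force: [0.3, 0.5, -0.1]
opening: 0.501
finger_force: 0.0
```

```bash
python3 - <<'E'
from h import *
st()
def h(P,z0=.03):
    V=P.reshape(-1,3)
    hd=V[(V[:,2]>z0)&(V[:,2]<.048)&(V[:,0]<.553)&(V[:,0]>.5)&(abs(V[:,1]+.18)<.05)]
    bar=hd[hd[:,0]<.535]; print('handle',len(hd),hd.min(0),hd.max(0),'bar',np.median(bar,0),np.polyfit(bar[:,1],bar[:,0],1))
    g=V[(V[:,2]>.092)&(V[:,2]<.11)&(abs(V[:,0]-.6)<.05)&(abs(V[:,1]+.13)<.06)]
    if len(g): print('grip',len(g),g.min(0),g.max(0))
h(np.load('w1.npy'))
s=snap('top'); h(cloud(s))
E
```

```text
t 5.8 tcp [ 0.5671 -0.132   0.1962] ydir [ 0.024  1.    -0.002] z [ 0.008 -0.002 -1.   ] F [ 0.3  0.5 -0.1] op 0.501 ff 0.0 q [ 0.37  0.71 -0.38  1.75  0.37  0.74  1.35]
handle 774 [ 0.52305202 -0.21197321  0.03002197] [ 0.55226606 -0.13428317  0.043262  ] bar [ 0.5287702  -0.17350494  0.04066748] [0.02339226 0.53286255]
grip 368 [ 0.58531758 -0.10518695  0.09216056] [ 0.61839151 -0.09260295  0.10233355]
handle 149 [ 0.52300015 -0.21327392  0.03093499] [ 0.55003587 -0.13720823  0.04654448] bar [ 0.528548   -0.17660275  0.03967795] [0.01269481 0.53070076]
```

Call:
drive_tool([
  {"tx": -0.16, "ty": -0.23, "tz": 0, "wx": 0, "wy": 0, "wz": 0.14, "claw": 0},
  {"tx": -0.16, "ty": -0.23, "tz": 0, "wx": 0, "wy": 0, "wz": 0.14, "claw": 0},
  {"tx": -0.16, "ty": -0.23, "tz": 0, "wx": 0, "wy": 0, "wz": 0.14, "claw": 0},
  {"tx": -0.16, "ty": -0.23, "tz": 0, "wx": 0, "wy": 0, "wz": 0.14, "claw": 0},
  {"tx": -0.16, "ty": -0.23, "tz": 0, "wx": 0, "wy": 0, "wz": 0.14, "claw": 0},
  {"tx": -0.16, "ty": -0.23, "tz": 0, "wx": 0, "wy": 0, "wz": 0.14, "claw": 0},
  {"tx": -0.16, "ty": -0.23, "tz": 0, "wx": 0, "wy": 0, "wz": 0.14, "claw": 0},
  {"tx": -0.16, "ty": -0.23, "tz": 0, "wx": 0, "wy": 0, "wz": 0.14, "claw": 0},
])

```text
clock: 6.65
tool_pos: [0.5255, -0.1877, 0.1921]
eef_rot: [-0.546, 0.838, -0.0, -0.001]
contact_force: [-0.1, 0.8, -0.4]
opening: 0.501
finger_force: 0.0
```

Call:
drive_tool([
  {"tx": 0, "ty": 0, "tz": 0, "wx": 0, "wy": 0, "wz": 0.13, "claw": 0},
  {"tx": 0, "ty": 0, "tz": 0, "wx": 0, "wy": 0, "wz": 0.13, "claw": 0},
  {"tx": 0, "ty": 0, "tz": -0.3, "wx": 0, "wy": 0, "wz": 0.12, "claw": 0},
  {"tx": 0, "ty": 0, "tz": -0.8, "wx": 0, "wy": 0, "wz": 0, "claw": 0},
  {"tx": 0, "ty": 0, "tz": -0.8, "wx": 0, "wy": 0, "wz": 0, "claw": 0},
  {"tx": 0, "ty": 0, "tz": -0.8, "wx": 0, "wy": 0, "wz": 0, "claw": 0},
  {"tx": 0, "ty": 0, "tz": 0, "wx": 0, "wy": 0, "wz": 0, "claw": 0},
  {"tx": 0, "ty": 0, "tz": 0, "wx": 0, "wy": 0, "wz": 0, "claw": 0},
])

```text
clock: 7.45
tool_pos: [0.526, -0.1868, 0.1113]
eef_rot: [-0.699, 0.715, 0.0, -0.001]
contact_force: [0.4, 0.7, 0.3]
opening: 0.503
finger_force: 0.0
```

```bash
python3 - <<'E'
from h import *
st()
E
```

```text
t 7.45 tcp [ 0.526  -0.1868  0.1113] ydir [-1.     0.024  0.001] z [-0.001 -0.001 -1.   ] F [0.4 0.7 0.3] op 0.503 ff 0.0 q [ 0.68  0.91 -0.76  1.86  0.9   0.76  2.53]
```

Call:
drive_tool([
  {"tx": 0, "ty": 0, "tz": 0.3, "wx": 0, "wy": 0, "wz": -0.14, "claw": 0},
  {"tx": 0, "ty": 0, "tz": 0, "wx": 0, "wy": 0, "wz": -0.14, "claw": 0},
  {"tx": 0, "ty": 0, "tz": 0, "wx": 0, "wy": 0, "wz": -0.14, "claw": 0},
  {"tx": 0, "ty": 0, "tz": 0, "wx": 0, "wy": 0, "wz": -0.14, "claw": 0},
  {"tx": 0, "ty": 0, "tz": 0, "wx": 0, "wy": 0, "wz": -0.14, "claw": 0},
  {"tx": 0, "ty": 0, "tz": 0, "wx": 0, "wy": 0, "wz": -0.14, "claw": 0},
  {"tx": 0, "ty": 0, "tz": 0, "wx": 0, "wy": 0, "wz": -0.14, "claw": 0},
  {"tx": 0, "ty": 0, "tz": 0, "wx": 0, "wy": 0, "wz": -0.14, "claw": 0},
])

```text
clock: 8.25
tool_pos: [0.5272, -0.1864, 0.122]
eef_rot: [-0.183, 0.983, -0.0, 0.001]
contact_force: [-0.0, 0.4, -1.0]
opening: 0.505
finger_force: 0.0
```

Call:
drive_tool([
  {"tx": 0, "ty": 0, "tz": 0, "wx": 0, "wy": 0, "wz": -0.14, "claw": 0},
  {"tx": 0, "ty": 0, "tz": 0, "wx": 0, "wy": 0, "wz": -0.14, "claw": 0},
  {"tx": 0, "ty": 0, "tz": 0, "wx": 0, "wy": 0, "wz": -0.14, "claw": 0},
  {"tx": 0, "ty": 0, "tz": 0, "wx": 0, "wy": 0, "wz": -0.14, "claw": 0},
  {"tx": 0, "ty": 0, "tz": 0, "wx": 0, "wy": 0, "wz": -0.14, "claw": 0},
  {"tx": 0, "ty": 0, "tz": 0, "wx": 0, "wy": 0, "wz": -0.14, "claw": 0},
  {"tx": 0, "ty": 0, "tz": 0, "wx": 0, "wy": 0, "wz": -0.14, "claw": 0},
  {"tx": 0, "ty": 0, "tz": 0, "wx": 0, "wy": 0, "wz": -0.14, "claw": 0},
])

```text
clock: 9.05
tool_pos: [0.5273, -0.186, 0.1219]
eef_rot: [0.391, 0.92, 0.001, 0.001]
contact_force: [0.6, 0.2, 0.1]
opening: 0.5
finger_force: 0.0
```

Call:
drive_tool([
  {"tx": 0, "ty": 0, "tz": 0, "wx": 0, "wy": 0, "wz": -0.14, "claw": 0},
  {"tx": 0, "ty": 0, "tz": 0, "wx": 0, "wy": 0, "wz": -0.14, "claw": 0},
  {"tx": 0, "ty": 0, "tz": 0, "wx": 0, "wy": 0, "wz": -0.14, "claw": 0},
  {"tx": 0, "ty": 0, "tz": 0, "wx": 0, "wy": 0, "wz": -0.14, "claw": 0},
  {"tx": 0, "ty": 0, "tz": 0, "wx": 0, "wy": 0, "wz": -0.14, "claw": 0},
  {"tx": 0, "ty": 0, "tz": 0, "wx": 0, "wy": 0, "wz": -0.06, "claw": 0},
  {"tx": 0, "ty": 0, "tz": 0, "wx": 0, "wy": 0, "wz": 0, "claw": 0},
  {"tx": 0, "ty": 0, "tz": 0, "wx": 0, "wy": 0, "wz": 0, "claw": 0},
])

```text
clock: 9.85
tool_pos: [0.5269, -0.1859, 0.1211]
eef_rot: [0.714, 0.7, 0.001, 0.0]
contact_force: [-0.1, 0.4, -0.5]
opening: 0.499
finger_force: 0.0
```

```bash
python3 - <<'E'
from h import *
st()
E
```

```text
t 9.85 tcp [ 0.5269 -0.1859  0.1211] ydir [ 1.    -0.021  0.002] z [ 0.002  0.001 -1.   ] F [-0.1  0.4 -0.5] op 0.499 ff 0.0 q [ 0.24  0.79  0.03  1.88 -0.06  0.47  0.29]
```

Call:
drive_tool([
  {"tx": 0.05, "ty": 0, "tz": -0.7, "wx": 0, "wy": 0, "wz": 0, "claw": 0},
  {"tx": 0, "ty": 0, "tz": -0.7, "wx": 0, "wy": 0, "wz": 0, "claw": 0},
  {"tx": 0, "ty": 0, "tz": -0.7, "wx": 0, "wy": 0, "wz": 0, "claw": 0},
  {"tx": 0, "ty": 0, "tz": -0.5, "wx": 0, "wy": 0, "wz": 0, "claw": 0},
  {"tx": 0, "ty": 0, "tz": -0.3, "wx": 0, "wy": 0, "wz": 0, "claw": 0},
  {"tx": 0, "ty": 0, "tz": 0, "wx": 0, "wy": 0, "wz": 0, "claw": -0.4},
  {"tx": 0, "ty": 0, "tz": 0, "wx": 0, "wy": 0, "wz": 0, "claw": -1},
  {"tx": 0, "ty": 0, "tz": 0, "wx": 0, "wy": 0, "wz": 0, "claw": -1},
], force=25)

```text
clock: 10.65
tool_pos: [0.5282, -0.1865, 0.034]
eef_rot: [0.715, 0.699, 0.0, 0.001]
contact_force: [0.5, -1.1, 0.0]
opening: 0.255
finger_force: 0.0
```

Call:
drive_tool([
  {"tx": 0, "ty": 0, "tz": 0, "wx": 0, "wy": 0, "wz": 0, "claw": -1},
  {"tx": 0, "ty": 0, "tz": 0, "wx": 0, "wy": 0, "wz": 0, "claw": -1},
  {"tx": -0.2, "ty": 0, "tz": 0, "wx": 0, "wy": 0, "wz": 0, "claw": -1},
  {"tx": -0.3, "ty": 0.01, "tz": 0, "wx": 0, "wy": 0, "wz": 0, "claw": -1},
  {"tx": -0.3, "ty": 0.01, "tz": 0, "wx": 0, "wy": 0, "wz": 0, "claw": -1},
  {"tx": -0.3, "ty": 0.01, "tz": 0, "wx": 0, "wy": 0, "wz": 0, "claw": -1},
  {"tx": -0.3, "ty": 0.01, "tz": 0, "wx": 0, "wy": 0, "wz": 0, "claw": -1},
  {"tx": -0.3, "ty": 0.01, "tz": 0, "wx": 0, "wy": 0, "wz": 0, "claw": -1},
])

```text
clock: 11.45
tool_pos: [0.4762, -0.1846, 0.0337]
eef_rot: [0.715, 0.699, 0.001, 0.0]
contact_force: [1.8, 1.4, 4.4]
opening: 0.101
finger_force: 25.0
```

Call:
drive_tool([
  {"tx": -0.4, "ty": 0.01, "tz": 0, "wx": 0, "wy": 0, "wz": 0, "claw": -1},
  {"tx": -0.4, "ty": 0.01, "tz": 0, "wx": 0, "wy": 0, "wz": 0, "claw": -1},
  {"tx": -0.4, "ty": 0.01, "tz": 0, "wx": 0, "wy": 0, "wz": 0, "claw": -1},
  {"tx": -0.4, "ty": 0.01, "tz": 0, "wx": 0, "wy": 0, "wz": 0, "claw": -1},
  {"tx": -0.4, "ty": 0.01, "tz": 0, "wx": 0, "wy": 0, "wz": 0, "claw": -1},
  {"tx": -0.4, "ty": 0.01, "tz": 0, "wx": 0, "wy": 0, "wz": 0, "claw": -1},
  {"tx": -0.3, "ty": 0.01, "tz": 0, "wx": 0, "wy": 0, "wz": 0, "claw": -1},
  {"tx": -0.15, "ty": 0, "tz": 0, "wx": 0, "wy": 0, "wz": 0, "claw": -1},
])

```text
clock: 12.25
tool_pos: [0.3972, -0.1833, 0.0382]
eef_rot: [0.714, 0.7, -0.003, -0.013]
contact_force: [8.4, 7.1, -36.6]
opening: 0.106
finger_force: 25.0
```

Call:
drive_tool([
  {"tx": 0.1, "ty": 0, "tz": 0, "wx": 0, "wy": 0, "wz": 0, "claw": -0.3},
  {"tx": 0, "ty": 0, "tz": 0, "wx": 0, "wy": 0, "wz": 0, "claw": 0},
  {"tx": 0, "ty": 0, "tz": 0, "wx": 0, "wy": 0, "wz": 0, "claw": 0},
  {"tx": 0, "ty": 0, "tz": 0.2, "wx": 0, "wy": 0, "wz": 0, "claw": 0},
  {"tx": 0, "ty": 0, "tz": 0.6, "wx": 0, "wy": 0, "wz": 0, "claw": 0},
  {"tx": 0, "ty": 0, "tz": 0.9, "wx": 0, "wy": 0, "wz": 0, "claw": 0},
  {"tx": 0, "ty": 0, "tz": 1, "wx": 0, "wy": 0, "wz": 0, "claw": 0},
  {"tx": 0, "ty": 0, "tz": 1, "wx": 0, "wy": 0, "wz": 0, "claw": 0},
])

```text
clock: 13.05
tool_pos: [0.4022, -0.1869, 0.1538]
eef_rot: [0.715, 0.699, -0.003, -0.008]
contact_force: [0.5, -0.5, 0.6]
opening: 0.501
finger_force: 0.0
```

```bash
python3 - <<'E'
from m import *
st()
s=snap('top','top2.png'); P=cloud(s); np.save('top2.npy',P); im=s['image']
run(P,im,dict(short=(.525,-.009),corner=(.503,-.298),long=(.387,-.011)))
ws=snap('side','side2.png'); np.save('side2.npy',cloud(ws))
cv2.imwrite('pics/c2.png',cv2.resize(im[130:310,170:370],(660,594),interpolation=cv2.INTER_CUBIC))
E
```

```text
t 13.05 tcp [ 0.4022 -0.1869  0.1538] ydir [ 1.    -0.023 -0.016] z [-0.016  0.007 -1.   ] F [ 0.5 -0.5  0.6] op 0.501 ff 0.0 q [ 0.4   0.64 -0.1   2.17  0.18  0.35  0.12]
short 270 origin [ 0.5259 -0.0083] yaw deg 45.8 cost 1.76 bar [ 0.5258 -0.0079]
corner 602 origin [ 0.5021 -0.3173] yaw deg 60.0 cost 11.25 bar [ 0.5046 -0.3148]fit.py:16: RuntimeWarning: Mean of empty slice.
  low=Q[Q[:,2]>.006]; bar=low[low[:,2]>.028]; bc=bar[:,:2].mean(0)
  ret = um.true_divide(
Traceback (most recent call last):
  File "m.py", line 6, in run
    x,f,bc=fit(n,Q); print(n,len(Q),'origin',np.round(x[:2],4),'yaw deg',round(np.degrees(x[2]),1),'cost',round(f,2),'bar',np.round(bc,4))
           ~~~^^^^^
  File "fit.py", line 25, in fit
    p=np.array([*bc,y]); f=cost(p)
                           ~~~~^^^
  File "fit.py", line 21, in cost
    a=np.minimum(kd.query(W)[0],.02); b=np.minimum(cKDTree(W).query(D)[0],.02)
                 ~~~~~~~~^^^
  File "scipy/spatial/_ckdtree.pyx", line 794, in scipy.spatial._ckdtree.cKDTree.query
ValueError: 'x' must be finite, check for nan or inf values
```

Call:
drive_tool([
  {"tx": 0.516, "ty": 0.745, "tz": 0.3, "wx": -0.007, "wy": -0.015, "wz": 0.1, "claw": 0},
  {"tx": 0.516, "ty": 0.745, "tz": 0.3, "wx": 0, "wy": 0, "wz": 0.1, "claw": 0},
  {"tx": 0.516, "ty": 0.745, "tz": 0.3, "wx": 0, "wy": 0, "wz": 0.1, "claw": 0},
  {"tx": 0.516, "ty": 0.745, "tz": 0, "wx": 0, "wy": 0, "wz": 0.1, "claw": 0},
  {"tx": 0.516, "ty": 0.745, "tz": 0, "wx": 0, "wy": 0, "wz": 0.1, "claw": 0},
  {"tx": 0.516, "ty": 0.745, "tz": 0, "wx": 0, "wy": 0, "wz": 0.1, "claw": 0},
  {"tx": 0.516, "ty": 0.745, "tz": 0, "wx": 0, "wy": 0, "wz": 0.1, "claw": 0},
  {"tx": 0.516, "ty": 0.745, "tz": 0, "wx": 0, "wy": 0, "wz": 0.085, "claw": 0},
])

```text
clock: 13.9
tool_pos: [0.5268, -0.0074, 0.1795]
eef_rot: [0.375, 0.927, -0.001, 0.001]
contact_force: [0.4, -0.4, -0.1]
opening: 0.499
finger_force: 0.0
```

```bash
cat > look.py <<'E'
from m import *
import sys
def look(C,tag):
    st()
    s=snap('top','top%s.png'%tag); P=cloud(s); np.save('top%s.npy'%tag,P); im=s['image']
    w=snap('wrist','w%s.png'%tag); PW=cloud(w); np.save('w%s.npy'%tag,PW)
    for n,c in C.items():
        for lab,PP,ii in(('top',P,im),('wrist',PW,w['image'])):
            try: print(lab,end=' '); run(PP,ii,{n:c})
            except Exception as e: print(n,'fail',str(e)[:40])
    return P,im,PW,w['image']
E
python3 - <<'E'
from look import *
look(dict(short=(.525,-.009),long=(.387,-.011),corner=(.4827,-.318),hook=(.356,-.311)),'3')
im=cv2.imread('pics/top3.png')
cv2.imwrite('pics/c3.png',cv2.resize(im[130:310,170:370],(660,594),interpolation=cv2.INTER_CUBIC))
E
```

```text
t 13.9 tcp [ 0.5268 -0.0074  0.1795] ydir [ 0.695  0.719 -0.001] z [ 0.001 -0.002 -1.   ] F [ 0.4 -0.4 -0.1] op 0.499 ff 0.0 q [ 0.12  0.67 -0.31  1.92  0.35  0.6   0.38]
top short fail 'x' must be finite, check for nan or inf
wrist short 1734 origin [ 0.5273 -0.0054] yaw deg 44.6 cost 1.15 bar [ 0.5264 -0.0048]
top long 434 origin [ 0.3875 -0.01  ] yaw deg 106.9 cost 1.67 bar [ 0.387  -0.0101]
wrist long 3546 origin [ 0.3884 -0.0071] yaw deg 107.5 cost 1.13 bar [ 0.3898 -0.0069]
top corner 416 origin [ 0.5026 -0.317 ] yaw deg 60.2 cost 1.6 bar [ 0.5021 -0.3169]
wrist corner 30 origin [ 0.499  -0.3139] yaw deg -160.0 cost 16.49 bar [ 0.4966 -0.3224]
top hook 579 origin [ 0.3663 -0.3166] yaw deg 106.2 cost 1.57 bar [ 0.3659 -0.3171]
wrist hook 1949 origin [ 0.3607 -0.302 ] yaw deg 112.7 cost 8.84 bar [ 0.3648 -0.3054]fit.py:16: RuntimeWarning: Mean of empty slice.
  low=Q[Q[:,2]>.006]; bar=low[low[:,2]>.028]; bc=bar[:,:2].mean(0)
  ret = um.true_divide(
```

View pics/c3.png

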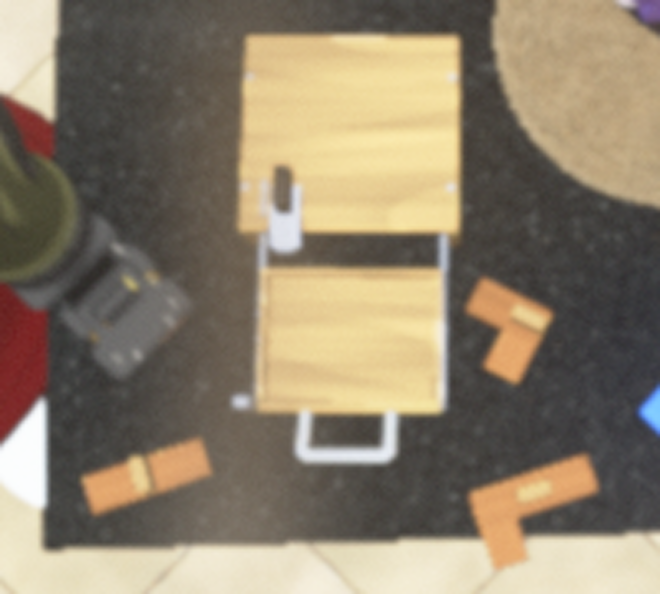

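View pics/w3.png

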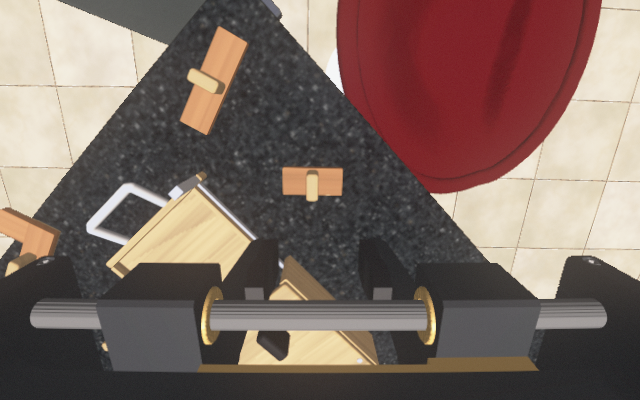

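Call:
drive_tool([
  {"tx": 0, "ty": 0.07, "tz": -0.9, "wx": 0, "wy": 0, "wz": -0.02, "claw": 0},
  {"tx": 0, "ty": 0, "tz": -1, "wx": 0, "wy": 0, "wz": 0, "claw": 0},
  {"tx": 0, "ty": 0, "tz": -1, "wx": 0, "wy": 0, "wz": 0, "claw": -0.2},
  {"tx": 0, "ty": 0, "tz": -1, "wx": 0, "wy": 0, "wz": 0, "claw": -0.2},
  {"tx": 0, "ty": 0, "tz": -0.8, "wx": 0, "wy": 0, "wz": 0, "claw": -0.2},
  {"tx": 0, "ty": 0, "tz": -0.48, "wx": 0, "wy": 0, "wz": 0, "claw": -0.2},
  {"tx": 0, "ty": 0, "tz": 0, "wx": 0, "wy": 0, "wz": 0, "claw": -1},
  {"tx": 0, "ty": 0, "tz": 0, "wx": 0, "wy": 0, "wz": 0, "claw": -1},
], force=30)

```text
clock: 14.8
tool_pos: [0.5262, -0.0066, 0.0241]
eef_rot: [0.387, 0.922, -0.001, 0.0]
contact_force: [-0.8, 0.1, 1.0]
opening: 0.244
finger_force: 0.0
```

Call:
drive_tool([
  {"tx": 0, "ty": 0, "tz": 0, "wx": 0, "wy": 0, "wz": 0, "claw": -1},
  {"tx": 0, "ty": 0, "tz": 0, "wx": 0, "wy": 0, "wz": 0, "claw": -1},
  {"tx": 0, "ty": 0, "tz": 0, "wx": 0, "wy": 0, "wz": 0, "claw": -1},
  {"tx": 0, "ty": 0, "tz": 0.3, "wx": 0, "wy": 0, "wz": 0, "claw": -1},
  {"tx": 0, "ty": 0, "tz": 0.7, "wx": 0, "wy": 0, "wz": 0, "claw": -1},
  {"tx": 0, "ty": 0, "tz": 0.8, "wx": 0, "wy": 0, "wz": 0, "claw": -1},
  {"tx": 0, "ty": 0, "tz": 0.8, "wx": 0, "wy": 0, "wz": 0, "claw": -1},
  {"tx": 0, "ty": 0, "tz": 0.8, "wx": 0, "wy": 0, "wz": 0, "claw": -1},
])

```text
clock: 15.6
tool_pos: [0.5263, -0.0058, 0.1271]
eef_rot: [0.386, 0.922, -0.0, 0.0]
contact_force: [0.6, 0.7, -1.0]
opening: 0.136
finger_force: 30.0
```

```bash
python3 - <<'E'
from h import *
st()
for f in ['w3.npy','top3.npy']:
    P=np.load(f); V=P.reshape(-1,3)
    hd=V[(V[:,2]>.03)&(V[:,2]<.048)&(V[:,0]<.42)&(V[:,0]>.37)&(abs(V[:,1]+.175)<.05)]
    bar=hd[hd[:,0]<.408]; print(f,'handle',len(hd),hd.min(0),hd.max(0),np.median(bar,0))
    m=(V[:,0]>.41)&(V[:,0]<.56)&(V[:,1]<-.08)&(V[:,1]>-.27)&(V[:,2]<.05)
    T=V[m]; z=T[:,2]
    fl=T[(z>.004)&(z<.016)]; rim=T[(z>.018)&(z<.026)]
    print('floor',len(fl),np.median(fl,0),np.percentile(fl,[1,99],axis=0).round(4).tolist()); print('rim',len(rim),cv2.minAreaRect((rim[:,:2]*1000).astype(np.float32)))
    k=V[(V[:,0]>.38)&(V[:,0]<.47)&(abs(V[:,1]+.10)<.03)&(V[:,2]>.045)&(V[:,2]<.08)]; print('keeper',len(k),k.min(0),k.max(0))
E
```

```text
t 15.6 tcp [ 0.5263 -0.0058  0.1271] ydir [ 0.712  0.702 -0.001] z [ 0.    -0.001 -1.   ] F [ 0.6  0.7 -1. ] op 0.136 ff 30.0 q [ 0.08  0.76 -0.26  1.96  0.4   0.47  0.31]
w3.npy handle 1007 [ 0.39325332 -0.20633817  0.03017307] [ 0.41985848 -0.12990536  0.04401905] [ 0.40098754 -0.16697382  0.04061229]
floor 5864 [ 0.47426916 -0.14732906  0.010557  ] [[0.4412, -0.2374, 0.0087], [0.5348, -0.0952, 0.0149]]
rim 1543 ((451.0218811035156, -155.79505920410156), (170.1791229248047, 88.81273651123047), 62.50435256958008)
keeper 232 [ 0.4369196  -0.09918019  0.04512254] [ 0.44521868 -0.0854735   0.06631902]
top3.npy handle 158 [ 0.39380366 -0.20870672  0.03040349] [ 0.41977356 -0.13321675  0.04571531] [ 0.39943686 -0.172755    0.03977088]
floor 2050 [ 0.49253383 -0.17381234  0.0097409 ] [[0.4312, -0.2522, 0.0044], [0.5497, -0.0993, 0.0152]]
rim 418 ((485.4107360839844, -171.47109985351562), (151.1425018310547, 125.02324676513672), 86.96648406982422)
keeper 23 [ 0.43578364 -0.09993721  0.04770694] [ 0.44356257 -0.08855531  0.0671962 ]
```

Call:
drive_tool([
  {"tx": 0.14, "ty": -0.68, "tz": 0.3, "wx": 0, "wy": 0, "wz": 0.092, "claw": -1},
  {"tx": 0.14, "ty": -0.68, "tz": 0.3, "wx": 0, "wy": 0, "wz": 0.092, "claw": -1},
  {"tx": 0.14, "ty": -0.68, "tz": 0.3, "wx": 0, "wy": 0, "wz": 0.092, "claw": -1},
  {"tx": 0.14, "ty": -0.68, "tz": 0.3, "wx": 0, "wy": 0, "wz": 0.092, "claw": -1},
  {"tx": 0.14, "ty": -0.68, "tz": 0.3, "wx": 0, "wy": 0, "wz": 0.092, "claw": -1},
  {"tx": 0.14, "ty": -0.68, "tz": 0.3, "wx": 0, "wy": 0, "wz": 0.092, "claw": -1},
  {"tx": 0.14, "ty": -0.68, "tz": 0.3, "wx": 0, "wy": 0, "wz": 0.092, "claw": -1},
  {"tx": 0.14, "ty": -0.68, "tz": 0.3, "wx": 0, "wy": 0, "wz": 0.092, "claw": -1},
])

```text
clock: 16.4
tool_pos: [0.5598, -0.1701, 0.1985]
eef_rot: [0.009, 1.0, -0.001, 0.0]
contact_force: [-0.6, -0.0, -0.7]
opening: 0.136
finger_force: 30.0
```

```bash
python3 - <<'E'
from h import *
st()
s=snap('wrist','w4.png'); P=cloud(s); np.save('w4.npy',P); V=P.reshape(-1,3)
a=np.radians(-1.4); M=np.array([[np.cos(a),np.sin(a)],[-np.sin(a),np.cos(a)]]) # world->case axes
c0=np.array([.493,-.1715]); L=(V[:,:2]-c0)@M.T*1000; z=V[:,2]*1000
m=(abs(L[:,0])<90)&(abs(L[:,1])<95)&(z<80)
# cross-section profiles: median z in 1mm bins
for ax,o,lim in((0,1,25),(1,0,25)):
    mm=m&(abs(L[:,o])<lim)
    for sgn in(-1,1):
        out=[]
        for b in np.arange(44,82,1.):
            q=mm&(abs(sgn*L[:,ax]-b)<.5)
            out.append(f"{b:.0f}:{np.median(z[q]):.0f}" if q.sum()>2 else f"{b:.0f}:-")
        print('xy'[ax],sgn,' '.join(out))
E
```

```text
t 16.4 tcp [ 0.5598 -0.1701  0.1985] ydir [ 0.018  1.    -0.001] z [ 0.001 -0.001 -1.   ] F [-0.6 -0.  -0.7] op 0.136 ff 30.0 q [ 0.56  0.75 -0.61  1.73  0.56  0.84  1.25]
x -1 44:11 45:10 46:11 47:11 48:10 49:10 50:10 51:12 52:21 53:22 54:22 55:23 56:22 57:22 58:22 59:22 60:- 61:- 62:- 63:0 64:0 65:1 66:1 67:1 68:1 69:1 70:0 71:1 72:1 73:1 74:0 75:1 76:0 77:0 78:0 79:0 80:1 81:1
x 1 44:11 45:10 46:11 47:11 48:11 49:11 50:11 51:14 52:22 53:23 54:23 55:23 56:22 57:- 58:- 59:- 60:- 61:1 62:1 63:1 64:1 65:1 66:0 67:0 68:0 69:1 70:1 71:1 72:0 73:0 74:1 75:1 76:1 77:1 78:0 79:60 80:62 81:63
y -1 44:11 45:11 46:10 47:11 48:11 49:11 50:10 51:11 52:11 53:10 54:11 55:11 56:11 57:11 58:11 59:11 60:11 61:11 62:11 63:11 64:11 65:11 66:11 67:11 68:15 69:22 70:22 71:23 72:23 73:22 74:- 75:14 76:13 77:- 78:- 79:2 80:1 81:1
y 1 44:11 45:11 46:10 47:11 48:11 49:11 50:10 51:10 52:11 53:10 54:10 55:10 56:11 57:10 58:10 59:11 60:11 61:11 62:11 63:11 64:10 65:10 66:11 67:16 68:22 69:23 70:22 71:22 72:22 73:14 74:14 75:13 76:- 77:- 78:1 79:0 80:0 81:0
```

View pics/w4.png

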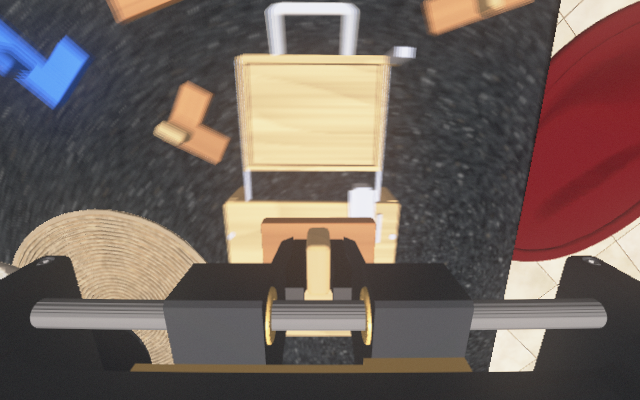

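Call:
drive_tool([
  {"tx": -0.55, "ty": -0.02, "tz": 0, "wx": 0, "wy": 0, "wz": -0.006, "claw": -1},
  {"tx": -0.55, "ty": -0.02, "tz": -0.2, "wx": 0, "wy": 0, "wz": 0, "claw": -1},
  {"tx": -0.55, "ty": -0.02, "tz": -0.4, "wx": 0, "wy": 0, "wz": 0, "claw": -1},
  {"tx": -0.577, "ty": 0, "tz": -0.6, "wx": 0, "wy": 0, "wz": 0, "claw": -1},
  {"tx": 0, "ty": 0, "tz": -0.8, "wx": 0, "wy": 0, "wz": 0, "claw": -1},
  {"tx": 0, "ty": 0, "tz": -0.8, "wx": 0, "wy": 0, "wz": 0, "claw": -1},
  {"tx": 0, "ty": 0, "tz": -0.7, "wx": 0, "wy": 0, "wz": 0, "claw": -1},
  {"tx": 0, "ty": 0, "tz": 0, "wx": 0, "wy": 0, "wz": 0, "claw": -1},
])

```text
clock: 17.25
tool_pos: [0.4916, -0.1702, 0.091]
eef_rot: [0.014, 1.0, -0.0, -0.002]
contact_force: [-0.4, -0.8, 0.5]
opening: 0.134
finger_force: 30.0
```

```bash
cat > held.py <<'E'
from h import *
def held(name):
    s=r.get_state(); w=snap('wrist',name); P=cloud(w).reshape(-1,3); st()
    s=r.get_state(); e=R.from_quat(s['eef_rot']).as_matrix(); t=np.array(s['tool_pos'])
    L=(P-t)@e*1000   # tool frame mm
    # plate top is 12mm above underside; underside ~ +24 below TCP -> plate top z ~ +12
    for z0,z1 in((6,10),(10,14),(14,18),(-20,-10)):
        m=(L[:,2]>z0)&(L[:,2]<z1)&(abs(L[:,0])<90)&(abs(L[:,1])<90)
        if m.sum(): print('tool z',z0,m.sum(),'x',np.percentile(L[m,0],[1,50,99]).round(1),'y',np.percentile(L[m,1],[1,50,99]).round(1))
    return L
E
python3 -c "
from held import *
held('w5.png')"
```

```text
t 17.3 tcp [ 0.4925 -0.1703  0.0922] ydir [ 0.028  1.    -0.001] z [-0.002 -0.001 -1.   ] F [ 0.  -0.4  0.3] op 0.132 ff 30.0 q [ 0.51  0.84 -0.44  1.99  0.75  0.48  1.05]
tool z 6 134 x [ 8.  10.1 15.3] y [-15.1   0.3  15.3]
tool z 10 1860 x [-7.3  9.9 16.1] y [-31.2  -0.3  30.6]
tool z 14 661 x [-6.  15.3 16.5] y [-31.9  -0.3  31.2]
tool z -20 1980 x [-11.1   8.4  14.5] y [-20.   -0.2  19.5]
```

Call:
drive_tool([
  {"tx": 0.03, "ty": -0.055, "tz": -0.4, "wx": 0, "wy": 0, "wz": 0, "claw": -1},
  {"tx": 0, "ty": 0, "tz": -0.5, "wx": 0, "wy": 0, "wz": 0, "claw": -1},
  {"tx": 0, "ty": 0, "tz": -0.4, "wx": 0, "wy": 0, "wz": 0, "claw": -1},
  {"tx": 0, "ty": 0, "tz": -0.35, "wx": 0, "wy": 0, "wz": 0, "claw": -1},
  {"tx": 0, "ty": 0, "tz": -0.25, "wx": 0, "wy": 0, "wz": 0, "claw": -1},
  {"tx": 0, "ty": 0, "tz": 0, "wx": 0, "wy": 0, "wz": 0, "claw": -1},
  {"tx": 0, "ty": 0, "tz": 0, "wx": 0, "wy": 0, "wz": 0, "claw": -1},
  {"tx": 0, "ty": 0, "tz": 0, "wx": 0, "wy": 0, "wz": 0, "claw": -1},
])

```text
clock: 18.1
tool_pos: [0.4944, -0.1724, 0.0356]
eef_rot: [0.014, 1.0, -0.0, 0.001]
contact_force: [-0.2, -0.4, -0.6]
opening: 0.133
finger_force: 30.0
```

Call:
drive_tool([
  {"tx": -0.02, "ty": 0, "tz": -0.06, "wx": 0, "wy": 0, "wz": 0, "claw": -1},
  {"tx": 0, "ty": 0, "tz": 0, "wx": 0, "wy": 0, "wz": 0, "claw": -0.5},
  {"tx": 0, "ty": 0, "tz": 0, "wx": 0, "wy": 0, "wz": 0, "claw": -0.4},
  {"tx": 0, "ty": 0, "tz": 0, "wx": 0, "wy": 0, "wz": 0, "claw": -0.4},
  {"tx": 0, "ty": 0, "tz": 0.5, "wx": 0, "wy": 0, "wz": 0, "claw": -0.4},
  {"tx": 0, "ty": 0, "tz": 1, "wx": 0, "wy": 0, "wz": 0, "claw": -0.2},
  {"tx": 0, "ty": 0, "tz": 1, "wx": 0, "wy": 0, "wz": 0, "claw": 0},
  {"tx": 0, "ty": 0, "tz": 1, "wx": 0, "wy": 0, "wz": 0, "claw": 0},
])

```text
clock: 18.9
tool_pos: [0.4932, -0.1723, 0.1396]
eef_rot: [0.014, 1.0, -0.0, -0.0]
contact_force: [0.8, -0.7, 0.6]
opening: 0.495
finger_force: 0.0
```

Call:
drive_tool([
  {"tx": -0.4, "ty": 0.8, "tz": 0.5, "wx": 0, "wy": 0, "wz": 0.045, "claw": 0},
  {"tx": -0.4, "ty": 0.8, "tz": 0.5, "wx": 0, "wy": 0, "wz": 0.045, "claw": 0},
  {"tx": -0.4, "ty": 0.8, "tz": 0, "wx": 0, "wy": 0, "wz": 0.045, "claw": 0},
  {"tx": -0.4, "ty": 0.8, "tz": 0, "wx": 0, "wy": 0, "wz": 0.045, "claw": 0},
  {"tx": -0.4, "ty": 0.8, "tz": 0, "wx": 0, "wy": 0, "wz": 0.045, "claw": 0},
  {"tx": -0.4, "ty": 0.8, "tz": 0, "wx": 0, "wy": 0, "wz": 0.045, "claw": 0},
  {"tx": -0.4, "ty": 0.6, "tz": 0, "wx": 0, "wy": 0, "wz": 0.045, "claw": 0},
  {"tx": 0, "ty": 0, "tz": 0, "wx": 0, "wy": 0, "wz": 0, "claw": 0},
])

```text
clock: 19.7
tool_pos: [0.4082, -0.0081, 0.1689]
eef_rot: [-0.153, 0.988, 0.0, 0.0]
contact_force: [0.2, -0.1, 1.2]
opening: 0.5
finger_force: 0.0
```

```bash
python3 - 2>/dev/null <<'E'
from look import *
look(dict(long=(.388,-.007)),'6')
E
```

```text
t 19.7 tcp [ 0.4082 -0.0081  0.1689] ydir [-0.303  0.953  0.   ] z [-0.  0. -1.] F [ 0.2 -0.1  1.2] op 0.5 ff 0.0 q [ 0.27  0.62 -0.56  2.26  0.78  0.46  0.95]
top long 414 origin [ 0.3865 -0.0103] yaw deg 107.1 cost 1.81 bar [ 0.3849 -0.011 ]
wrist long 2898 origin [ 0.3884 -0.0076] yaw deg 107.3 cost 1.14 bar [ 0.3872 -0.0078]
```

Call:
drive_tool([
  {"tx": -0.33, "ty": 0.02, "tz": -0.5, "wx": 0, "wy": 0, "wz": 0, "claw": 0},
  {"tx": -0.34, "ty": 0, "tz": -0.9, "wx": 0, "wy": 0, "wz": 0, "claw": 0},
  {"tx": 0, "ty": 0, "tz": -1, "wx": 0, "wy": 0, "wz": 0, "claw": -0.2},
  {"tx": 0, "ty": 0, "tz": -1, "wx": 0, "wy": 0, "wz": 0, "claw": -0.2},
  {"tx": 0, "ty": 0, "tz": -0.8, "wx": 0, "wy": 0, "wz": 0, "claw": -0.2},
  {"tx": 0, "ty": 0, "tz": -0.63, "wx": 0, "wy": 0, "wz": 0, "claw": -0.2},
  {"tx": 0, "ty": 0, "tz": 0, "wx": 0, "wy": 0, "wz": 0, "claw": -0.2},
  {"tx": 0, "ty": 0, "tz": 0, "wx": 0, "wy": 0, "wz": 0, "claw": -1},
])

```text
clock: 20.6
tool_pos: [0.388, -0.0148, 0.0587]
eef_rot: [-0.149, 0.989, -0.006, -0.005]
contact_force: [-0.4, 1.1, -0.1]
opening: 0.331
finger_force: 0.0
```

Call:
drive_tool([
  {"tx": 0, "ty": 0, "tz": 0, "wx": 0, "wy": 0, "wz": 0, "claw": -1},
  {"tx": 0, "ty": 0, "tz": 0, "wx": 0, "wy": 0, "wz": 0, "claw": -1},
  {"tx": 0, "ty": 0, "tz": 0, "wx": 0, "wy": 0, "wz": 0, "claw": -1},
  {"tx": 0, "ty": 0, "tz": 0.3, "wx": 0, "wy": 0, "wz": 0, "claw": -1},
  {"tx": 0, "ty": 0, "tz": 0.7, "wx": 0, "wy": 0, "wz": 0, "claw": -1},
  {"tx": 0, "ty": 0, "tz": 0.8, "wx": 0, "wy": 0, "wz": 0, "claw": -1},
  {"tx": 0, "ty": 0, "tz": 0.8, "wx": 0, "wy": 0, "wz": 0, "claw": -1},
  {"tx": 0, "ty": 0, "tz": 0.8, "wx": 0, "wy": 0, "wz": 0, "claw": -1},
])

```text
clock: 21.4
tool_pos: [0.3898, -0.0159, 0.143]
eef_rot: [-0.151, 0.989, -0.01, -0.003]
contact_force: [0.6, -0.9, -0.8]
opening: 0.001
finger_force: 0.0
```

```bash
python3 -c "
from held import *
held('w7.png')"
```

```text
t 21.45 tcp [ 0.3908 -0.0157  0.1456] ydir [-0.298  0.954 -0.019] z [ 0.002 -0.02  -1.   ] F [ 0.1 -1.1  3. ] op 0.009 ff 0.0 q [ 0.18  0.65 -0.44  2.33  0.94  0.35  0.79]
tool z 6 119 x [ 7.4  8.9 10.6] y [-11.2  -0.   10.5]
tool z 10 12 x [ 7.5  8.4 10.2] y [-8.6 -5.2  8.1]
tool z -20 725 x [-0.1  9.3 11.3] y [-15.3  -1.   14.1]
```

Call:
drive_tool([
  {"tx": -0.04, "ty": 0.13, "tz": 0, "wx": -0.028, "wy": 0.12, "wz": 0, "claw": -0.1},
  {"tx": -0.04, "ty": 0.14, "tz": 0, "wx": -0.028, "wy": 0.12, "wz": 0, "claw": -0.1},
  {"tx": 0, "ty": 0, "tz": -0.7, "wx": 0, "wy": 0, "wz": 0, "claw": -0.1},
  {"tx": 0, "ty": 0, "tz": -0.9, "wx": 0, "wy": 0, "wz": 0, "claw": -0.1},
  {"tx": 0, "ty": 0, "tz": -0.8, "wx": 0, "wy": 0, "wz": 0, "claw": -0.1},
  {"tx": 0, "ty": 0, "tz": -0.3, "wx": 0, "wy": 0, "wz": 0, "claw": -0.1},
  {"tx": 0, "ty": 0, "tz": 0, "wx": 0, "wy": 0, "wz": 0, "claw": -0.1},
  {"tx": 0, "ty": 0, "tz": 0, "wx": 0, "wy": 0, "wz": 0, "claw": -0.1},
])

```text
clock: 22.25
tool_pos: [0.3888, -0.0088, 0.0613]
eef_rot: [-0.15, 0.98, -0.021, -0.126]
contact_force: [0.2, 0.1, 0.3]
opening: 0.451
finger_force: 0.0
```

```bash
python3 - 2>/dev/null <<'E'
from look import *
look(dict(long=(.388,-.007)),'8')
E
```

```text
t 22.25 tcp [ 0.3888 -0.0088  0.0613] ydir [-0.299  0.954 -0.003] z [-0.241 -0.079 -0.967] F [0.2 0.1 0.3] op 0.451 ff 0.0 q [ 0.16  0.9  -0.49  2.16  0.81  0.57  0.89]
top long 247 origin [ 0.382  -0.0139] yaw deg 109.1 cost 4.27 bar [ 0.3814 -0.0108]
wrist long 4738 origin [ 0.3845 -0.0086] yaw deg 106.4 cost 2.91 bar [ 0.3869 -0.0082]
```

Call:
drive_tool([
  {"tx": -0.04, "ty": 0.02, "tz": -0.5, "wx": 0, "wy": 0, "wz": 0, "claw": -0.1},
  {"tx": 0, "ty": 0, "tz": -0.4, "wx": 0, "wy": 0, "wz": 0, "claw": -0.1},
  {"tx": 0, "ty": 0, "tz": -0.2, "wx": 0, "wy": 0, "wz": 0, "claw": -0.1},
  {"tx": 0, "ty": 0, "tz": 0, "wx": 0, "wy": 0, "wz": 0, "claw": -1},
  {"tx": 0, "ty": 0, "tz": 0, "wx": 0, "wy": 0, "wz": 0, "claw": -1},
  {"tx": 0, "ty": 0, "tz": 0, "wx": 0, "wy": 0, "wz": 0, "claw": -1},
  {"tx": 0, "ty": 0, "tz": 0, "wx": 0, "wy": 0, "wz": 0, "claw": -1},
  {"tx": 0, "ty": 0, "tz": 0, "wx": 0, "wy": 0, "wz": 0, "claw": -1},
], force=12)

```text
clock: 23.15
tool_pos: [0.3875, -0.0082, 0.028]
eef_rot: [-0.15, 0.98, -0.021, -0.126]
contact_force: [-0.2, 0.8, 2.3]
opening: 0.138
finger_force: 12.0
```

Call:
drive_tool([
  {"tx": 0.25, "ty": 0, "tz": 0, "wx": 0, "wy": 0, "wz": 0, "claw": -1},
  {"tx": 0.25, "ty": 0, "tz": 0, "wx": 0, "wy": 0, "wz": 0, "claw": -1},
  {"tx": 0.25, "ty": 0, "tz": 0, "wx": 0, "wy": 0, "wz": 0, "claw": -1},
  {"tx": 0.25, "ty": 0, "tz": 0, "wx": 0, "wy": 0, "wz": 0, "claw": -1},
  {"tx": 0.25, "ty": 0, "tz": 0, "wx": 0, "wy": 0, "wz": 0, "claw": -1},
  {"tx": 0.25, "ty": 0, "tz": 0, "wx": 0, "wy": 0, "wz": 0, "claw": -1},
  {"tx": 0.25, "ty": 0, "tz": 0, "wx": 0, "wy": 0, "wz": 0, "claw": -1},
  {"tx": 0, "ty": 0, "tz": 0, "wx": 0, "wy": 0, "wz": 0, "claw": -1},
])

```text
clock: 23.95
tool_pos: [0.4403, -0.0086, 0.028]
eef_rot: [-0.149, 0.98, -0.021, -0.127]
contact_force: [-1.8, -0.9, 6.8]
opening: 0.134
finger_force: 12.0
```

Now release, straighten, regrip.

Call:
drive_tool([
  {"tx": 0, "ty": 0, "tz": 0, "wx": 0, "wy": 0, "wz": 0, "claw": -0.1},
  {"tx": 0, "ty": 0, "tz": 0, "wx": 0, "wy": 0, "wz": 0, "claw": -0.1},
  {"tx": 0, "ty": 0, "tz": 0.5, "wx": 0, "wy": 0, "wz": 0, "claw": -0.1},
  {"tx": 0, "ty": 0, "tz": 0.7, "wx": 0, "wy": 0, "wz": 0, "claw": -0.1},
  {"tx": 0, "ty": 0, "tz": 0.7, "wx": 0.037, "wy": -0.115, "wz": 0, "claw": 0},
  {"tx": 0, "ty": 0, "tz": 0, "wx": 0.037, "wy": -0.115, "wz": 0, "claw": 0},
  {"tx": 0, "ty": 0, "tz": 0, "wx": 0, "wy": 0, "wz": 0, "claw": 0},
  {"tx": 0, "ty": 0, "tz": 0, "wx": 0, "wy": 0, "wz": 0, "claw": 0},
], force=30)

```text
clock: 24.75
tool_pos: [0.4419, -0.0099, 0.0845]
eef_rot: [-0.151, 0.988, -0.006, -0.009]
contact_force: [0.4, 0.4, 0.2]
opening: 0.499
finger_force: 0.0
```

```bash
python3 - 2>/dev/null <<'E'
from look import *
look(dict(long=(.44,-.008)),'9')
E
```

```text
t 24.75 tcp [ 0.4419 -0.0099  0.0845] ydir [-0.299  0.954 -0.009] z [-0.016 -0.014 -1.   ] F [0.4 0.4 0.2] op 0.499 ff 0.0 q [ 0.14  0.8  -0.37  2.21  1.01  0.33  0.76]
top long 134 origin [ 0.4298 -0.0124] yaw deg 105.8 cost 6.51 bar [ 0.4299 -0.0135]
wrist long 5151 origin [ 0.4407 -0.0088] yaw deg 107.5 cost 1.1 bar [ 0.4393 -0.0093]
```

Call:
drive_tool([
  {"tx": -0.05, "ty": 0.03, "tz": -0.5, "wx": 0.013, "wy": -0.015, "wz": 0, "claw": -0.2},
  {"tx": 0, "ty": 0, "tz": -0.5, "wx": 0, "wy": 0, "wz": 0, "claw": -0.2},
  {"tx": 0, "ty": 0, "tz": -0.5, "wx": 0, "wy": 0, "wz": 0, "claw": -0.2},
  {"tx": 0, "ty": 0, "tz": -0.35, "wx": 0, "wy": 0, "wz": 0, "claw": -0.2},
  {"tx": 0, "ty": 0, "tz": -0.15, "wx": 0, "wy": 0, "wz": 0, "claw": -0.2},
  {"tx": 0, "ty": 0, "tz": 0, "wx": 0, "wy": 0, "wz": 0, "claw": -0.2},
  {"tx": 0, "ty": 0, "tz": 0, "wx": 0, "wy": 0, "wz": 0, "claw": -0.2},
  {"tx": 0, "ty": 0, "tz": 0, "wx": 0, "wy": 0, "wz": 0, "claw": -0.2},
])

```text
clock: 25.65
tool_pos: [0.4417, -0.0088, 0.0276]
eef_rot: [-0.15, 0.989, 0.0, 0.002]
contact_force: [-1.0, -0.7, -0.3]
opening: 0.399
finger_force: 0.0
```

```bash
python3 -c "
from h import *
st()"
```

```text
t 25.65 tcp [ 0.4417 -0.0088  0.0276] ydir [-0.298  0.955 -0.   ] z [ 0.004  0.001 -1.   ] F [-1.  -0.7 -0.3] op 0.399 ff 0.0 q [ 0.03  0.91 -0.18  2.25  1.68  0.15  0.11]
```

Call:
drive_tool([
  {"tx": 0, "ty": 0, "tz": 0, "wx": 0, "wy": 0, "wz": 0, "claw": -1},
  {"tx": 0, "ty": 0, "tz": 0, "wx": 0, "wy": 0, "wz": 0, "claw": -1},
  {"tx": 0, "ty": 0, "tz": 0, "wx": 0, "wy": 0, "wz": 0, "claw": -1},
  {"tx": 0, "ty": 0, "tz": 0, "wx": 0, "wy": 0, "wz": 0, "claw": -1},
  {"tx": 0, "ty": 0, "tz": 0.4, "wx": 0, "wy": 0, "wz": 0, "claw": -1},
  {"tx": 0, "ty": 0, "tz": 0.8, "wx": 0, "wy": 0, "wz": 0, "claw": -1},
  {"tx": 0, "ty": 0, "tz": 1, "wx": 0, "wy": 0, "wz": 0, "claw": -1},
  {"tx": 0, "ty": 0, "tz": 1, "wx": 0, "wy": 0, "wz": 0, "claw": -1},
])

```text
clock: 26.45
tool_pos: [0.4425, -0.0104, 0.1079]
eef_rot: [-0.15, 0.989, -0.002, 0.003]
contact_force: [0.9, 0.7, -1.0]
opening: 0.136
finger_force: 30.0
```

```bash
python3 -c "
from held import *
held('w10.png')"
```

```text
t 26.5 tcp [ 0.4441 -0.01    0.1115] ydir [-0.297  0.955 -0.006] z [ 0.013 -0.002 -1.   ] F [ 0.9 -0.8  2.3] op 0.134 ff 30.0 q [ 0.21  0.75 -0.47  2.22  1.    0.38  0.77]
tool z 6 210 x [ 8.6 10.6 15.8] y [-17.5  -1.1  16.8]
tool z 10 86 x [ 9.  15.  15.8] y [-14.7  -0.   13.6]
tool z 14 324 x [-7.2 11.5 16.5] y [-46.5  -2.2  45.7]
tool z -20 771 x [-5.9 10.  11.9] y [-20.7  -6.8  19.7]
```

Call:
drive_tool([
  {"tx": 0.07, "ty": -0.6, "tz": 0.3, "wx": 0.002, "wy": 0.012, "wz": -0.039, "claw": -1},
  {"tx": 0.07, "ty": -0.7, "tz": 0, "wx": 0, "wy": 0, "wz": -0.039, "claw": -1},
  {"tx": 0.07, "ty": -0.7, "tz": 0, "wx": 0, "wy": 0, "wz": -0.039, "claw": -1},
  {"tx": 0.07, "ty": -0.7, "tz": 0, "wx": 0, "wy": 0, "wz": -0.039, "claw": -1},
  {"tx": 0.07, "ty": -0.7, "tz": 0, "wx": 0, "wy": 0, "wz": -0.039, "claw": -1},
  {"tx": 0.07, "ty": -0.7, "tz": 0, "wx": 0, "wy": 0, "wz": -0.039, "claw": -1},
  {"tx": 0.07, "ty": -0.7, "tz": 0, "wx": 0, "wy": 0, "wz": -0.039, "claw": -1},
  {"tx": 0.04, "ty": 0, "tz": 0, "wx": 0, "wy": 0, "wz": -0.039, "claw": -1},
])

```text
clock: 27.3
tool_pos: [0.4586, -0.1578, 0.1159]
eef_rot: [0.017, 1.0, -0.001, -0.002]
contact_force: [-0.3, -0.5, -1.0]
opening: 0.135
finger_force: 30.0
```

Call:
drive_tool([
  {"tx": 0, "ty": 0, "tz": -0.4, "wx": 0, "wy": 0, "wz": 0, "claw": -1},
  {"tx": 0, "ty": 0, "tz": -0.5, "wx": 0, "wy": 0, "wz": 0, "claw": -1},
  {"tx": 0, "ty": 0, "tz": -0.5, "wx": 0, "wy": 0, "wz": 0, "claw": -1},
  {"tx": 0, "ty": 0, "tz": 0, "wx": 0, "wy": 0, "wz": 0, "claw": -1},
  {"tx": 0, "ty": 0, "tz": 0, "wx": 0, "wy": 0, "wz": 0, "claw": -1},
  {"tx": 0, "ty": 0, "tz": 0, "wx": 0, "wy": 0, "wz": 0, "claw": -1},
  {"tx": 0, "ty": 0, "tz": 0, "wx": 0, "wy": 0, "wz": 0, "claw": -1},
  {"tx": 0, "ty": 0, "tz": 0, "wx": 0, "wy": 0, "wz": 0, "claw": -1},
])

```text
clock: 28.1
tool_pos: [0.4597, -0.1542, 0.0749]
eef_rot: [0.013, 1.0, -0.0, -0.001]
contact_force: [0.2, -0.6, -0.1]
opening: 0.132
finger_force: 30.0
```

```bash
python3 -c "
from held import *
held('w11.png')"
```

```text
t 28.15 tcp [ 0.4596 -0.1543  0.0748] ydir [ 0.026  1.    -0.   ] z [-0.001 -0.    -1.   ] F [ 0.1  0.  -0.1] op 0.134 ff 30.0 q [ 0.48  0.85 -0.41  2.1   0.92  0.38  0.86]
tool z 6 180 x [ 7.2 13.7 24.4] y [-14.4  11.9  66.9]
tool z 10 371 x [-4.5 19.6 24.4] y [-44.8  58.6  67.4]
tool z 14 4907 x [-10.6   6.3  23.6] y [-48.    3.1  55.8]
tool z -20 1568 x [-11.5   7.6  12.2] y [-20.   -0.3  19.6]
```

Call:
drive_tool([
  {"tx": 0.01, "ty": 0, "tz": -0.4, "wx": 0, "wy": 0, "wz": 0, "claw": -1},
  {"tx": 0, "ty": 0, "tz": -0.4, "wx": 0, "wy": 0, "wz": 0, "claw": -1},
  {"tx": 0, "ty": 0, "tz": -0.3, "wx": 0, "wy": 0, "wz": 0, "claw": -1},
  {"tx": 0, "ty": 0, "tz": -0.1, "wx": 0, "wy": 0, "wz": 0, "claw": -1},
  {"tx": 0, "ty": 0, "tz": 0, "wx": 0, "wy": 0, "wz": 0, "claw": -1},
  {"tx": 0, "ty": 0, "tz": 0, "wx": 0, "wy": 0, "wz": 0, "claw": -1},
  {"tx": 0, "ty": 0, "tz": 0, "wx": 0, "wy": 0, "wz": 0, "claw": -1},
  {"tx": 0, "ty": 0, "tz": 0, "wx": 0, "wy": 0, "wz": 0, "claw": -1},
])

```text
clock: 28.95
tool_pos: [0.4599, -0.1542, 0.0386]
eef_rot: [0.013, 1.0, 0.0, -0.001]
contact_force: [0.3, -0.2, -0.1]
opening: 0.137
finger_force: 30.0
```

Call:
drive_tool([
  {"tx": 0, "ty": 0, "tz": -0.05, "wx": 0, "wy": 0, "wz": 0, "claw": -1},
  {"tx": 0, "ty": 0, "tz": 0, "wx": 0, "wy": 0, "wz": 0, "claw": -0.5},
  {"tx": 0, "ty": 0, "tz": 0, "wx": 0, "wy": 0, "wz": 0, "claw": -0.4},
  {"tx": 0, "ty": 0, "tz": 0, "wx": 0, "wy": 0, "wz": 0, "claw": -0.4},
  {"tx": 0, "ty": 0, "tz": 0.5, "wx": 0, "wy": 0, "wz": 0, "claw": -0.4},
  {"tx": 0, "ty": 0, "tz": 1, "wx": 0, "wy": 0, "wz": 0, "claw": -0.2},
  {"tx": 0, "ty": 0, "tz": 1, "wx": 0, "wy": 0, "wz": -0.1, "claw": 0},
  {"tx": 0, "ty": 0, "tz": 1, "wx": 0, "wy": 0, "wz": -0.12, "claw": 0},
])

```text
clock: 29.75
tool_pos: [0.4593, -0.1541, 0.1428]
eef_rot: [0.13, 0.992, 0.001, -0.002]
contact_force: [0.5, 0.6, -0.0]
opening: 0.497
finger_force: 0.0
```

Call:
drive_tool([
  {"tx": -0.35, "ty": -0.7, "tz": 0.8, "wx": 0, "wy": 0, "wz": -0.125, "claw": 0},
  {"tx": -0.35, "ty": -0.7, "tz": 0, "wx": 0, "wy": 0, "wz": -0.125, "claw": 0},
  {"tx": -0.35, "ty": -0.7, "tz": 0, "wx": 0, "wy": 0, "wz": -0.125, "claw": 0},
  {"tx": -0.35, "ty": -0.7, "tz": 0, "wx": 0, "wy": 0, "wz": -0.125, "claw": 0},
  {"tx": -0.35, "ty": -0.7, "tz": 0, "wx": 0, "wy": 0, "wz": -0.125, "claw": 0},
  {"tx": -0.35, "ty": -0.7, "tz": 0, "wx": 0, "wy": 0, "wz": -0.125, "claw": 0},
  {"tx": -0.35, "ty": -0.7, "tz": 0, "wx": 0, "wy": 0, "wz": -0.125, "claw": 0},
  {"tx": -0.35, "ty": -0.43, "tz": 0, "wx": 0, "wy": 0, "wz": -0.12, "claw": 0},
])

```text
clock: 30.55
tool_pos: [0.3749, -0.3157, 0.1658]
eef_rot: [0.607, 0.795, 0.0, -0.001]
contact_force: [0.7, 0.1, -0.6]
opening: 0.497
finger_force: 0.0
```

```bash
python3 - 2>/dev/null <<'E'
from look import *
look(dict(hook=(.367,-.315)),'12')
E
```

```text
t 30.55 tcp [ 0.3749 -0.3157  0.1658] ydir [ 0.965  0.263 -0.   ] z [-0.001  0.001 -1.   ] F [ 0.7  0.1 -0.6] op 0.497 ff 0.0 q [ 0.8   0.66 -0.31  2.04  0.4   0.5   0.47]
top hook fail 'x' must be finite, check for nan or inf
wrist hook 3769 origin [ 0.3672 -0.3146] yaw deg 106.9 cost 1.22 bar [ 0.3671 -0.314 ]
```

View pics/w12.png

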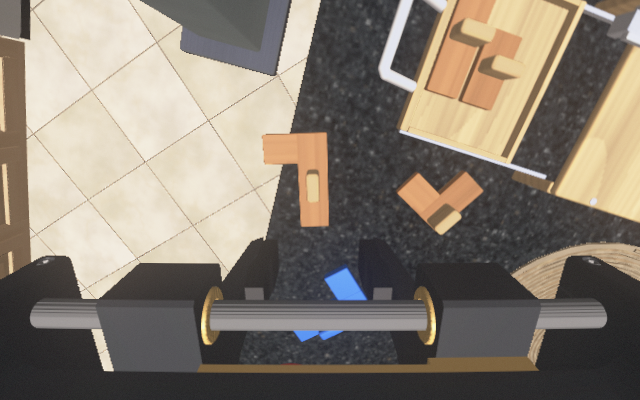

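Call:
drive_tool([
  {"tx": -0.257, "ty": 0.037, "tz": -0.5, "wx": 0, "wy": 0, "wz": 0.028, "claw": -0.1},
  {"tx": 0, "ty": 0, "tz": -0.9, "wx": 0, "wy": 0, "wz": 0, "claw": -0.2},
  {"tx": 0, "ty": 0, "tz": -0.9, "wx": 0, "wy": 0, "wz": 0, "claw": -0.2},
  {"tx": 0, "ty": 0, "tz": -0.9, "wx": 0, "wy": 0, "wz": 0, "claw": -0.2},
  {"tx": 0, "ty": 0, "tz": -0.8, "wx": 0, "wy": 0, "wz": 0, "claw": -0.2},
  {"tx": 0, "ty": 0, "tz": -0.5, "wx": 0, "wy": 0, "wz": 0, "claw": -0.2},
  {"tx": 0, "ty": 0, "tz": -0.2, "wx": 0, "wy": 0, "wz": 0, "claw": -0.2},
  {"tx": 0, "ty": 0, "tz": 0, "wx": 0, "wy": 0, "wz": 0, "claw": -0.2},
])

```text
clock: 31.45
tool_pos: [0.3685, -0.3117, 0.0244]
eef_rot: [0.591, 0.806, 0.001, -0.002]
contact_force: [0.0, 0.2, 0.2]
opening: 0.398
finger_force: 0.0
```

Call:
drive_tool([
  {"tx": 0, "ty": 0, "tz": 0, "wx": 0, "wy": 0, "wz": 0, "claw": -0.2},
  {"tx": 0, "ty": 0, "tz": 0, "wx": 0, "wy": 0, "wz": 0, "claw": -0.2},
  {"tx": 0, "ty": 0, "tz": 0, "wx": 0, "wy": 0, "wz": 0, "claw": -1},
  {"tx": 0, "ty": 0, "tz": 0, "wx": 0, "wy": 0, "wz": 0, "claw": -1},
  {"tx": 0, "ty": 0, "tz": 0, "wx": 0, "wy": 0, "wz": 0, "claw": -1},
  {"tx": 0, "ty": 0, "tz": 0, "wx": 0, "wy": 0, "wz": 0, "claw": -1},
  {"tx": 0, "ty": 0, "tz": 0, "wx": 0, "wy": 0, "wz": 0, "claw": -1},
  {"tx": 0, "ty": 0, "tz": 0, "wx": 0, "wy": 0, "wz": 0, "claw": -1},
])

```text
clock: 32.25
tool_pos: [0.3678, -0.3132, 0.0252]
eef_rot: [0.593, 0.805, 0.0, -0.001]
contact_force: [-1.3, -0.2, 6.2]
opening: 0.137
finger_force: 30.0
```

Call:
drive_tool([
  {"tx": 0, "ty": 0, "tz": 0.3, "wx": 0, "wy": 0, "wz": 0, "claw": -1},
  {"tx": 0, "ty": 0, "tz": 0.7, "wx": 0, "wy": 0, "wz": 0, "claw": -1},
  {"tx": 0, "ty": 0, "tz": 1, "wx": 0, "wy": 0, "wz": -0.1, "claw": -1},
  {"tx": 0.2, "ty": 0.1, "tz": 1, "wx": 0, "wy": 0, "wz": -0.13, "claw": -1},
  {"tx": 0.35, "ty": 0.25, "tz": 0.5, "wx": 0, "wy": 0, "wz": -0.13, "claw": -1},
  {"tx": 0.35, "ty": 0.25, "tz": 0, "wx": 0, "wy": 0, "wz": -0.13, "claw": -1},
  {"tx": 0.35, "ty": 0.25, "tz": 0, "wx": 0, "wy": 0, "wz": -0.13, "claw": -1},
  {"tx": 0.35, "ty": 0.25, "tz": 0, "wx": 0, "wy": 0, "wz": -0.13, "claw": -1},
])

```text
clock: 33.05
tool_pos: [0.4165, -0.2794, 0.1305]
eef_rot: [0.857, 0.515, 0.001, -0.001]
contact_force: [0.3, -0.1, -0.8]
opening: 0.136
finger_force: 30.0
```

Call:
drive_tool([
  {"tx": 0.35, "ty": 0.27, "tz": 0, "wx": 0, "wy": 0, "wz": -0.13, "claw": -1},
  {"tx": 0.35, "ty": 0.27, "tz": 0, "wx": 0, "wy": 0, "wz": -0.13, "claw": -1},
  {"tx": 0.35, "ty": 0.27, "tz": 0, "wx": 0, "wy": 0, "wz": -0.13, "claw": -1},
  {"tx": 0.35, "ty": 0.27, "tz": 0, "wx": 0, "wy": 0, "wz": -0.13, "claw": -1},
  {"tx": 0.35, "ty": 0.27, "tz": 0, "wx": 0, "wy": 0, "wz": -0.13, "claw": -1},
  {"tx": 0.35, "ty": 0.27, "tz": 0, "wx": 0, "wy": 0, "wz": -0.13, "claw": -1},
  {"tx": 0.35, "ty": 0.27, "tz": 0, "wx": 0, "wy": 0, "wz": -0.13, "claw": -1},
  {"tx": 0, "ty": 0, "tz": 0, "wx": 0, "wy": 0, "wz": -0.06, "claw": -1},
])

```text
clock: 33.85
tool_pos: [0.4915, -0.2207, 0.13]
eef_rot: [0.999, 0.036, 0.002, -0.001]
contact_force: [0.3, -0.5, -1.4]
opening: 0.13
finger_force: 30.0
```

```bash
python3 -c "
from held import *
held('w13.png')"
```

```text
t 33.9 tcp [ 0.4905 -0.2215  0.1299] ydir [ 0.07  -0.998 -0.001] z [ 0.003  0.002 -1.   ] F [ 0.3 -0.2 -0.6] op 0.137 ff 30.0 q [ 0.22  0.77  0.2   1.94 -0.33  0.46 -0.84]
tool z 6 100 x [10.4 14.4 15.4] y [-13.8  -0.3  14.2]
tool z 10 6905 x [-28.8  33.5  49.6] y [-47.8 -11.9  14.1]
tool z 14 476 x [11.4 47.3 50.3] y [-48.6 -22.9  14.8]
tool z -20 1984 x [-11.    9.2  15. ] y [-20.   -0.3  19.3]
```

View pics/w13.png

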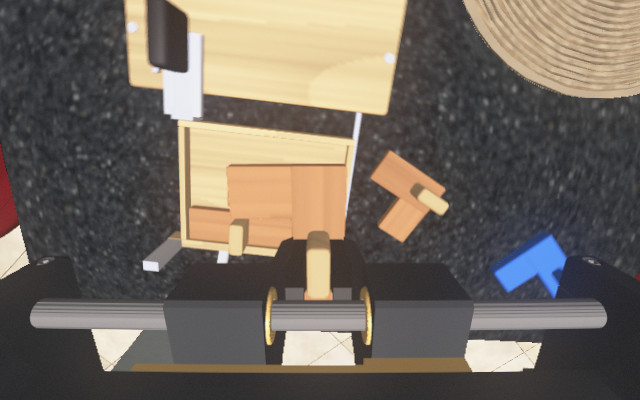

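Call:
drive_tool([
  {"tx": 0.04, "ty": -0.02, "tz": -0.5, "wx": 0, "wy": 0, "wz": -0.08, "claw": -1},
  {"tx": 0, "ty": 0, "tz": -0.6, "wx": 0, "wy": 0, "wz": 0, "claw": -1},
  {"tx": 0, "ty": 0, "tz": -0.6, "wx": 0, "wy": 0, "wz": 0, "claw": -1},
  {"tx": 0, "ty": 0, "tz": 0, "wx": 0, "wy": 0, "wz": 0, "claw": -1},
  {"tx": 0, "ty": 0, "tz": 0, "wx": 0, "wy": 0, "wz": 0, "claw": -1},
  {"tx": 0, "ty": 0, "tz": 0, "wx": 0, "wy": 0, "wz": 0, "claw": -1},
  {"tx": 0, "ty": 0, "tz": 0, "wx": 0, "wy": 0, "wz": 0, "claw": -1},
  {"tx": 0, "ty": 0, "tz": 0, "wx": 0, "wy": 0, "wz": 0, "claw": -1},
])

```text
clock: 34.7
tool_pos: [0.4911, -0.224, 0.0796]
eef_rot: [1.0, -0.006, 0.002, 0.0]
contact_force: [-0.0, -0.5, -1.0]
opening: 0.134
finger_force: 30.0
```

```bash
python3 -c "
from held import *
held('w14.png')"
```

```text
t 34.75 tcp [ 0.491  -0.2239  0.0795] ydir [-0.012 -1.     0.   ] z [ 0.003 -0.    -1.   ] F [ 0.3 -0.  -0.8] op 0.132 ff 30.0 q [ 0.24  0.85  0.17  1.96 -0.38  0.36 -0.87]
tool z 6 507 x [ 9.7 76.7 89.9] y [-90.  -87.3  12.8]
tool z 10 7333 x [-29.3  33.6  87.1] y [-86.6 -12.2  15. ]
tool z 14 5811 x [27.5 84.4 89.9] y [-86.  -21.2  34.1]
tool z -20 1986 x [-11.6   8.4  14. ] y [-19.2   0.4  20.1]
```

Call:
drive_tool([
  {"tx": 0.02, "ty": 0.03, "tz": -0.2, "wx": 0, "wy": 0, "wz": -0.012, "claw": -1},
  {"tx": 0, "ty": 0, "tz": -0.4, "wx": 0, "wy": 0, "wz": 0, "claw": -1},
  {"tx": 0, "ty": 0, "tz": -0.4, "wx": 0, "wy": 0, "wz": 0, "claw": -1},
  {"tx": 0, "ty": 0, "tz": -0.3, "wx": 0, "wy": 0, "wz": 0, "claw": -1},
  {"tx": 0, "ty": 0, "tz": -0.15, "wx": 0, "wy": 0, "wz": 0, "claw": -1},
  {"tx": 0, "ty": 0, "tz": 0, "wx": 0, "wy": 0, "wz": 0, "claw": -1},
  {"tx": 0, "ty": 0, "tz": 0, "wx": 0, "wy": 0, "wz": 0, "claw": -1},
  {"tx": 0, "ty": 0, "tz": 0, "wx": 0, "wy": 0, "wz": 0, "claw": -1},
])

```text
clock: 35.55
tool_pos: [0.4914, -0.223, 0.0352]
eef_rot: [1.0, -0.012, 0.001, 0.0]
contact_force: [0.0, 1.4, -0.3]
opening: 0.135
finger_force: 30.0
```

Call:
drive_tool([
  {"tx": 0, "ty": 0, "tz": -0.04, "wx": 0, "wy": 0, "wz": 0, "claw": -0.5},
  {"tx": 0, "ty": 0, "tz": 0, "wx": 0, "wy": 0, "wz": 0, "claw": -0.5},
  {"tx": 0, "ty": 0, "tz": 0, "wx": 0, "wy": 0, "wz": 0, "claw": -0.5},
  {"tx": 0, "ty": 0, "tz": 0.3, "wx": 0, "wy": 0, "wz": 0, "claw": -0.5},
  {"tx": 0, "ty": 0, "tz": 0.8, "wx": 0, "wy": 0, "wz": 0, "claw": -0.4},
  {"tx": 0, "ty": 0, "tz": 1, "wx": 0, "wy": 0, "wz": 0, "claw": -0.2},
  {"tx": 0, "ty": 0, "tz": 1, "wx": 0, "wy": 0, "wz": 0.1, "claw": 0},
  {"tx": 0, "ty": 0, "tz": 1, "wx": 0, "wy": 0, "wz": 0.13, "claw": 0},
])

```text
clock: 36.35
tool_pos: [0.4911, -0.2229, 0.159]
eef_rot: [0.994, 0.11, 0.001, 0.0]
contact_force: [0.4, -0.8, -0.1]
opening: 0.497
finger_force: 0.0
```

Call:
drive_tool([
  {"tx": 0.05, "ty": -0.4, "tz": 0, "wx": 0, "wy": 0, "wz": 0.13, "claw": 0},
  {"tx": 0.05, "ty": -0.4, "tz": 0, "wx": 0, "wy": 0, "wz": 0.13, "claw": 0},
  {"tx": 0.05, "ty": -0.45, "tz": 0, "wx": 0, "wy": 0, "wz": 0.13, "claw": 0},
  {"tx": 0.05, "ty": -0.45, "tz": 0, "wx": 0, "wy": 0, "wz": 0.13, "claw": 0},
  {"tx": 0.05, "ty": -0.45, "tz": 0, "wx": 0, "wy": 0, "wz": 0.13, "claw": 0},
  {"tx": 0.05, "ty": -0.45, "tz": 0, "wx": 0, "wy": 0, "wz": 0.13, "claw": 0},
  {"tx": 0.08, "ty": -0.45, "tz": 0, "wx": 0, "wy": 0, "wz": 0.02, "claw": 0},
  {"tx": 0, "ty": 0, "tz": 0, "wx": 0, "wy": 0, "wz": 0, "claw": 0},
])

```text
clock: 37.15
tool_pos: [0.5023, -0.3171, 0.1579]
eef_rot: [0.865, 0.502, 0.001, 0.001]
contact_force: [-0.2, 0.1, -0.4]
opening: 0.504
finger_force: 0.0
```

```bash
python3 - 2>/dev/null <<'E'
from look import *
look(dict(corner=(.503,-.315)),'15')
E
```

```text
t 37.15 tcp [ 0.5023 -0.3171  0.1579] ydir [ 0.868 -0.497  0.002] z [ 0.002 -0.    -1.   ] F [-0.2  0.1 -0.4] op 0.504 ff 0.0 q [ 0.52  0.76 -0.05  1.75  0.06  0.63 -0.09]
top corner fail 'x' must be finite, check for nan or inf
wrist corner 3171 origin [ 0.504  -0.3153] yaw deg 62.1 cost 4.71 bar [ 0.5042 -0.3144]
```

View pics/w15.png

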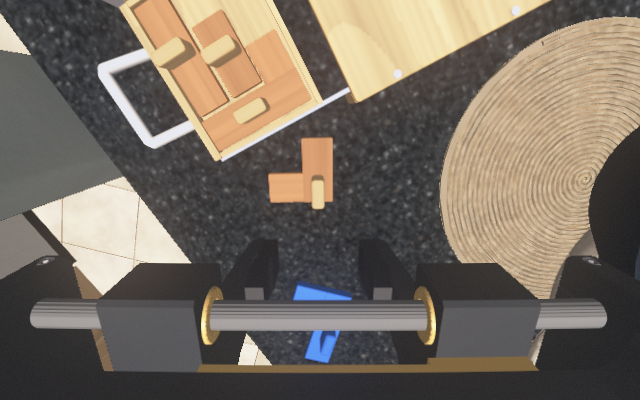

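Call:
drive_tool([
  {"tx": 0.055, "ty": 0.083, "tz": -0.5, "wx": 0, "wy": 0, "wz": 0, "claw": -0.1},
  {"tx": 0, "ty": 0, "tz": -0.9, "wx": 0, "wy": 0, "wz": 0, "claw": -0.2},
  {"tx": 0, "ty": 0, "tz": -0.9, "wx": 0, "wy": 0, "wz": 0, "claw": -0.2},
  {"tx": 0, "ty": 0, "tz": -0.9, "wx": 0, "wy": 0, "wz": 0, "claw": -0.2},
  {"tx": 0, "ty": 0, "tz": -0.7, "wx": 0, "wy": 0, "wz": 0, "claw": -0.2},
  {"tx": 0, "ty": 0, "tz": -0.4, "wx": 0, "wy": 0, "wz": 0, "claw": -0.2},
  {"tx": 0, "ty": 0, "tz": -0.13, "wx": 0, "wy": 0, "wz": 0, "claw": -0.2},
  {"tx": 0, "ty": 0, "tz": 0, "wx": 0, "wy": 0, "wz": 0, "claw": -0.2},
])

```text
clock: 38.05
tool_pos: [0.5046, -0.3115, 0.0245]
eef_rot: [0.864, 0.503, 0.001, -0.001]
contact_force: [0.3, -0.3, -0.7]
opening: 0.399
finger_force: 0.0
```

Call:
drive_tool([
  {"tx": 0, "ty": 0, "tz": 0, "wx": 0, "wy": 0, "wz": 0, "claw": -0.2},
  {"tx": 0, "ty": 0, "tz": 0, "wx": 0, "wy": 0, "wz": 0, "claw": -0.2},
  {"tx": 0, "ty": 0, "tz": 0, "wx": 0, "wy": 0, "wz": 0, "claw": -1},
  {"tx": 0, "ty": 0, "tz": 0, "wx": 0, "wy": 0, "wz": 0, "claw": -1},
  {"tx": 0, "ty": 0, "tz": 0, "wx": 0, "wy": 0, "wz": 0, "claw": -1},
  {"tx": 0, "ty": 0, "tz": 0, "wx": 0, "wy": 0, "wz": 0, "claw": -1},
  {"tx": 0, "ty": 0, "tz": 0, "wx": 0, "wy": 0, "wz": 0, "claw": -1},
  {"tx": 0, "ty": 0, "tz": 0, "wx": 0, "wy": 0, "wz": 0, "claw": -1},
])

```text
clock: 38.85
tool_pos: [0.5045, -0.312, 0.0245]
eef_rot: [0.864, 0.503, 0.001, -0.0]
contact_force: [-0.8, -0.2, 3.0]
opening: 0.136
finger_force: 30.0
```

Call:
drive_tool([
  {"tx": 0, "ty": 0, "tz": 0.3, "wx": 0, "wy": 0, "wz": 0, "claw": -1},
  {"tx": 0, "ty": 0, "tz": 0.7, "wx": 0, "wy": 0, "wz": 0, "claw": -1},
  {"tx": 0, "ty": 0, "tz": 1, "wx": 0, "wy": 0, "wz": 0.1, "claw": -1},
  {"tx": 0, "ty": 0.2, "tz": 1, "wx": 0, "wy": 0, "wz": 0.13, "claw": -1},
  {"tx": 0.06, "ty": 0.5, "tz": 0.7, "wx": 0, "wy": 0, "wz": 0.13, "claw": -1},
  {"tx": 0.06, "ty": 0.5, "tz": 0, "wx": 0, "wy": 0, "wz": 0.13, "claw": -1},
  {"tx": 0.06, "ty": 0.5, "tz": 0, "wx": 0, "wy": 0, "wz": 0.13, "claw": -1},
  {"tx": 0.06, "ty": 0.5, "tz": 0, "wx": 0, "wy": 0, "wz": 0.13, "claw": -1},
])

```text
clock: 39.65
tool_pos: [0.5115, -0.2456, 0.136]
eef_rot: [0.604, 0.797, 0.001, -0.0]
contact_force: [0.8, -0.3, -1.6]
opening: 0.135
finger_force: 30.0
```

Call:
drive_tool([
  {"tx": 0.06, "ty": 0.5, "tz": 0, "wx": 0, "wy": 0, "wz": 0.13, "claw": -1},
  {"tx": 0.06, "ty": 0.5, "tz": 0, "wx": 0, "wy": 0, "wz": 0.13, "claw": -1},
  {"tx": 0.06, "ty": 0.5, "tz": 0, "wx": 0, "wy": 0, "wz": 0.13, "claw": -1},
  {"tx": 0.06, "ty": 0.5, "tz": 0, "wx": 0, "wy": 0, "wz": 0.13, "claw": -1},
  {"tx": 0.06, "ty": 0.5, "tz": 0, "wx": 0, "wy": 0, "wz": 0.13, "claw": -1},
  {"tx": 0.06, "ty": 0.5, "tz": 0, "wx": 0, "wy": 0, "wz": 0.13, "claw": -1},
  {"tx": 0.06, "ty": 0.5, "tz": 0, "wx": 0, "wy": 0, "wz": 0.13, "claw": -1},
  {"tx": 0.06, "ty": 0.5, "tz": 0, "wx": 0, "wy": 0, "wz": 0.13, "claw": -1},
])

```text
clock: 40.45
tool_pos: [0.5259, -0.1257, 0.1357]
eef_rot: [0.104, 0.995, -0.0, -0.001]
contact_force: [-0.0, 0.7, -0.3]
opening: 0.134
finger_force: 30.0
```

Call:
drive_tool([
  {"tx": 0.04, "ty": 0.14, "tz": 0, "wx": 0, "wy": 0, "wz": 0.13, "claw": -1},
  {"tx": 0, "ty": 0, "tz": -0.4, "wx": 0, "wy": 0, "wz": 0.05, "claw": -1},
  {"tx": 0, "ty": 0, "tz": -0.5, "wx": 0, "wy": 0, "wz": 0, "claw": -1},
  {"tx": 0, "ty": 0, "tz": -0.5, "wx": 0, "wy": 0, "wz": 0, "claw": -1},
  {"tx": 0, "ty": 0, "tz": 0, "wx": 0, "wy": 0, "wz": 0, "claw": -1},
  {"tx": 0, "ty": 0, "tz": 0, "wx": 0, "wy": 0, "wz": 0, "claw": -1},
  {"tx": 0, "ty": 0, "tz": 0, "wx": 0, "wy": 0, "wz": 0, "claw": -1},
  {"tx": 0, "ty": 0, "tz": 0, "wx": 0, "wy": 0, "wz": 0, "claw": -1},
])

```text
clock: 41.25
tool_pos: [0.5277, -0.1219, 0.0941]
eef_rot: [0.012, 1.0, -0.0, -0.0]
contact_force: [0.0, 0.2, 0.5]
opening: 0.132
finger_force: 30.0
```

```bash
python3 -c "
from held import *
held('w16.png')"
```

```text
t 41.3 tcp [ 0.5276 -0.1218  0.094 ] ydir [ 0.025  1.    -0.   ] z [-0.001 -0.    -1.   ] F [-0.1  0.8 -1.6] op 0.136 ff 30.0 q [ 0.43  0.86 -0.5   1.93  0.75  0.55  0.96]
tool z 6 191 x [-59.9   6.2  31.1] y [-14.4  -2.1  13.9]
tool z 10 5263 x [-56.5  18.1  43.9] y [-47.6  -6.3  14.3]
tool z 14 257 x [-1.4 10.1 44.4] y [-47.2 -23.2  14.8]
tool z -20 1956 x [-14.8   4.9  10. ] y [-20.   -0.3  19.4]
```

View pics/w16.png

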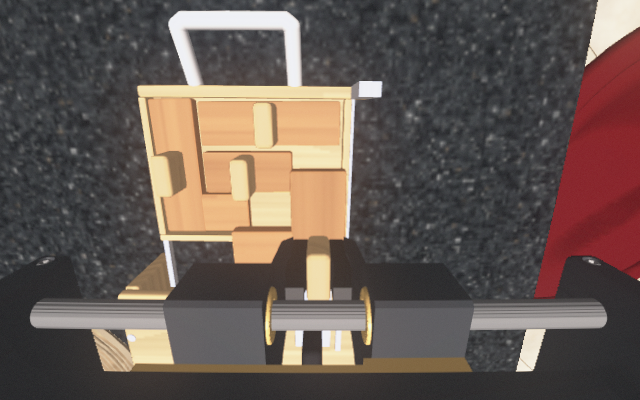

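```bash
python3 - <<'E'
from fit import *
s=vision.snapshot('wrist'); im=s['image']; P=cloud(s); st()
a=np.radians(-1.4); M=np.array([[np.cos(a),np.sin(a)],[-np.sin(a),np.cos(a)]])
L=np.concatenate([((P[...,:2]-[.493,-.172])@M.T)*1000,P[...,2:]*1000],-1)
h=cv2.cvtColor(im,cv2.COLOR_BGR2HSV)
t=r.get_state(); c=(np.array(t['tool_pos'][:2])-[.493,-.172])@M.T*1000; print('tcp tray frame',c)
def prof(y0,y1,z0,z1,x0,x1):
    for b in np.arange(x0,x1,1.5):
        m=(L[...,1]>y0)&(L[...,1]<y1)&(L[...,2]>z0)&(L[...,2]<z1)&(abs(L[...,0]-b)<.75)
        print(f"{b:.1f}:n{m.sum()},S{np.median(h[m][:,1]) if m.any() else 0:.0f},z{np.median(L[m][:,2]) if m.any() else 0:.0f}",end=' ')
    print()
print('strip long/c3'); prof(42,46,5,30,-60,-10)
print('held'); prof(42,60,72,100,-25,5)
print('short c2'); prof(20,28,5,30,-22,30)
E
```

```text
t 41.35 tcp [ 0.5275 -0.1219  0.0939] ydir [ 0.025  1.    -0.   ] z [-0.001 -0.    -1.   ] F [-0.6  0.  -0.6] op 0.13 ff 30.0 q [ 0.43  0.86 -0.5   1.93  0.75  0.55  0.96]
tcp tray frame [33.27399612 50.96566687]
strip long/c3
-60.0:n0,S0,z0 -58.5:n0,S0,z0 -57.0:n6,S90,z21 -55.5:n12,S74,z22 -54.0:n12,S71,z22 -52.5:n18,S72,z22 -51.0:n12,S70,z23 -49.5:n18,S81,z22 -48.0:n10,S78,z10 -46.5:n11,S117,z22 -45.0:n12,S115,z23 -43.5:n17,S115,z23 -42.0:n12,S113,z22 -40.5:n12,S113,z22 -39.0:n18,S113,z23 -37.5:n12,S113,z23 -36.0:n12,S113,z22 -34.5:n12,S111,z23 -33.0:n18,S111,z23 -31.5:n12,S110,z22 -30.0:n12,S112,z22 -28.5:n12,S115,z22 -27.0:n14,S114,z23 -25.5:n15,S115,z22 -24.0:n13,S113,z22 -22.5:n12,S113,z22 -21.0:n12,S113,z22 -19.5:n12,S113,z22 -18.0:n12,S114,z22 -16.5:n6,S92,z22 -15.0:n8,S64,z10 -13.5:n11,S60,z10 -12.0:n7,S57,z11 -10.5:n9,S56,z11 
held
-25.0:n0,S0,z0 -23.5:n0,S0,z0 -22.0:n0,S0,z0 -20.5:n0,S0,z0 -19.0:n0,S0,z0 -17.5:n0,S0,z0 -16.0:n0,S0,z0 -14.5:n0,S0,z0 -13.0:n0,S0,z0 -11.5:n70,S124,z79 -10.0:n133,S122,z81 -8.5:n96,S118,z82 -7.0:n95,S118,z82 -5.5:n92,S118,z82 -4.0:n94,S118,z82 -2.5:n95,S118,z82 -1.0:n93,S118,z82 0.5:n85,S118,z82 2.0:n91,S119,z82 3.5:n97,S119,z82 
short c2
-22.0:n19,S113,z23 -20.5:n17,S114,z22 -19.0:n18,S114,z23 -17.5:n20,S94,z22 -16.0:n0,S0,z0 -14.5:n21,S63,z11 -13.0:n21,S62,z10 -11.5:n52,S117,z20 -10.0:n24,S115,z23 -8.5:n22,S115,z23 -7.0:n22,S116,z23 -5.5:n22,S117,z23 -4.0:n22,S117,z23 -2.5:n22,S117,z23 -1.0:n24,S119,z23 0.5:n25,S119,z23 2.0:n17,S117,z23 3.5:n21,S117,z23 5.0:n22,S118,z23 6.5:n18,S117,z22 8.0:n23,S116,z23 9.5:n22,S117,z22 11.0:n22,S117,z22 12.5:n24,S116,z22 14.0:n20,S116,z22 15.5:n22,S118,z23 17.0:n21,S95,z22 18.5:n0,S0,z0 20.0:n0,S0,z0 21.5:n15,S68,z11 23.0:n17,S71,z10 24.5:n21,S72,z11 26.0:n20,S70,z10 27.5:n18,S70,z11 29.0:n16,S72,z11
```

```bash
python3 - <<'E'
from fit import *
s=vision.snapshot('wrist'); im=s['image']; P=cloud(s)
a=np.radians(-1.4); M=np.array([[np.cos(a),np.sin(a)],[-np.sin(a),np.cos(a)]])
L=np.concatenate([((P[...,:2]-[.493,-.172])@M.T)*1000,P[...,2:]*1000],-1)
h=cv2.cvtColor(im,cv2.COLOR_BGR2HSV)
def prof(x0,x1,z0,z1,ys):
    for b in ys:
        m=(L[...,0]>x0)&(L[...,0]<x1)&(L[...,2]>z0)&(L[...,2]<z1)&(abs(L[...,1]-b)<.5)
        print(f"{b:.0f}:n{m.sum()},S{np.median(h[m][:,1]) if m.any() else 0:.0f},z{np.median(L[m][:,2]) if m.any() else 0:.0f}",end=' ')
    print()
prof(-40,-25,5,30,np.arange(-78,-26)); print(); prof(-40,-25,5,30,np.arange(58,78)); print('held'); prof(-8,5,72,100,np.arange(30,72))
E
```

```text
-78:n0,S0,z0 -77:n0,S0,z0 -76:n0,S0,z0 -75:n0,S0,z0 -74:n0,S0,z0 -73:n2,S79,z22 -72:n25,S73,z22 -71:n37,S65,z22 -70:n29,S66,z22 -69:n32,S68,z22 -68:n64,S102,z22 -67:n21,S104,z21 -66:n11,S121,z22 -65:n30,S117,z22 -64:n30,S117,z22 -63:n26,S116,z22 -62:n34,S115,z22 -61:n34,S114,z23 -60:n27,S114,z22 -59:n34,S114,z23 -58:n24,S116,z22 -57:n34,S118,z23 -56:n30,S116,z23 -55:n35,S113,z23 -54:n30,S113,z23 -53:n34,S112,z22 -52:n28,S112,z22 -51:n31,S111,z23 -50:n34,S111,z22 -49:n33,S112,z22 -48:n27,S113,z23 -47:n32,S113,z23 -46:n34,S115,z23 -45:n28,S116,z23 -44:n32,S116,z23 -43:n33,S116,z23 -42:n34,S116,z23 -41:n32,S116,z22 -40:n27,S114,z22 -39:n33,S115,z23 -38:n40,S116,z22 -37:n111,S124,z19 -36:n54,S124,z18 -35:n0,S0,z0 -34:n0,S0,z0 -33:n0,S0,z0 -32:n20,S106,z22 -31:n30,S114,z22 -30:n35,S113,z23 -29:n31,S113,z22 -28:n31,S114,z23 -27:n39,S114,z22 

58:n34,S113,z23 59:n26,S112,z23 60:n40,S112,z23 61:n22,S112,z23 62:n44,S112,z23 63:n22,S112,z23 64:n39,S114,z23 65:n16,S117,z22 66:n13,S107,z11 67:n38,S74,z10 68:n53,S90,z20 69:n36,S64,z23 70:n27,S63,z23 71:n39,S65,z23 72:n27,S67,z23 73:n13,S63,z22 74:n22,S10,z14 75:n26,S5,z13 76:n8,S11,z13 77:n0,S0,z0 
held
30:n0,S0,z0 31:n0,S0,z0 32:n0,S0,z0 33:n0,S0,z0 34:n0,S0,z0 35:n0,S0,z0 36:n28,S122,z81 37:n46,S119,z82 38:n41,S118,z82 39:n44,S117,z82 40:n47,S117,z82 41:n40,S118,z82 42:n48,S119,z82 43:n46,S118,z82 44:n47,S118,z82 45:n45,S117,z82 46:n47,S117,z82 47:n48,S117,z82 48:n26,S118,z82 49:n46,S118,z82 50:n47,S118,z82 51:n47,S118,z82 52:n46,S119,z82 53:n46,S119,z82 54:n47,S119,z82 55:n48,S119,z82 56:n46,S119,z82 57:n37,S119,z82 58:n39,S120,z82 59:n45,S119,z82 60:n47,S118,z82 61:n47,S118,z82 62:n47,S116,z82 63:n45,S117,z82 64:n43,S117,z82 65:n43,S117,z82 66:n8,S89,z81 67:n0,S0,z0 68:n0,S0,z0 69:n0,S0,z0 70:n0,S0,z0 71:n0,S0,z0
```

Call:
drive_tool([
  {"tx": -0.05, "ty": 0, "tz": -0.4, "wx": 0, "wy": 0, "wz": 0, "claw": -1},
  {"tx": 0, "ty": 0, "tz": -0.5, "wx": 0, "wy": 0, "wz": 0, "claw": -1},
  {"tx": 0, "ty": 0, "tz": -0.5, "wx": 0, "wy": 0, "wz": 0, "claw": -1},
  {"tx": 0, "ty": 0, "tz": -0.3, "wx": 0, "wy": 0, "wz": 0, "claw": -1},
  {"tx": 0, "ty": 0, "tz": -0.2, "wx": 0, "wy": 0, "wz": 0, "claw": -1},
  {"tx": 0, "ty": 0, "tz": 0, "wx": 0, "wy": 0, "wz": 0, "claw": -1},
  {"tx": 0, "ty": 0, "tz": 0, "wx": 0, "wy": 0, "wz": 0, "claw": -1},
  {"tx": 0, "ty": 0, "tz": -0.03, "wx": 0, "wy": 0, "wz": 0, "claw": -1},
])

```text
clock: 42.2
tool_pos: [0.5262, -0.1218, 0.0359]
eef_rot: [0.012, 1.0, -0.0, -0.0]
contact_force: [-0.5, 0.1, -0.5]
opening: 0.136
finger_force: 30.0
```

Call:
drive_tool([
  {"tx": 0, "ty": 0, "tz": -0.03, "wx": 0, "wy": 0, "wz": 0, "claw": -0.5},
  {"tx": 0, "ty": 0, "tz": 0, "wx": 0, "wy": 0, "wz": 0, "claw": -0.5},
  {"tx": 0, "ty": 0, "tz": 0, "wx": 0, "wy": 0, "wz": 0, "claw": -0.5},
  {"tx": 0, "ty": 0, "tz": 0.3, "wx": 0, "wy": 0, "wz": 0, "claw": -0.5},
  {"tx": 0, "ty": 0, "tz": 0.8, "wx": 0, "wy": 0, "wz": 0, "claw": -0.4},
  {"tx": 0, "ty": 0, "tz": 1, "wx": 0, "wy": 0, "wz": 0, "claw": -0.2},
  {"tx": 0, "ty": 0, "tz": 1, "wx": 0, "wy": 0, "wz": -0.1, "claw": 0},
  {"tx": 0, "ty": 0, "tz": 1, "wx": 0, "wy": 0, "wz": -0.13, "claw": 0},
])

```text
clock: 43.0
tool_pos: [0.5254, -0.1217, 0.1592]
eef_rot: [0.135, 0.991, 0.0, -0.001]
contact_force: [-0.0, -0.4, -0.9]
opening: 0.496
finger_force: 0.0
```

Call:
drive_tool([
  {"tx": -0.3, "ty": -0.2, "tz": 0, "wx": 0, "wy": 0, "wz": -0.13, "claw": 0},
  {"tx": -0.4, "ty": -0.25, "tz": 0, "wx": 0, "wy": 0, "wz": -0.13, "claw": 0},
  {"tx": -0.5, "ty": -0.25, "tz": 0, "wx": 0, "wy": 0, "wz": -0.13, "claw": 0},
  {"tx": -0.5, "ty": -0.25, "tz": 0, "wx": 0, "wy": 0, "wz": -0.13, "claw": 0},
  {"tx": -0.5, "ty": -0.25, "tz": 0, "wx": 0, "wy": 0, "wz": -0.13, "claw": 0},
  {"tx": -0.5, "ty": -0.25, "tz": 0, "wx": 0, "wy": 0, "wz": -0.13, "claw": 0},
  {"tx": -0.5, "ty": -0.25, "tz": 0, "wx": 0, "wy": 0, "wz": -0.13, "claw": 0},
  {"tx": -0.5, "ty": -0.25, "tz": 0, "wx": 0, "wy": 0, "wz": -0.13, "claw": 0},
])

```text
clock: 43.8
tool_pos: [0.4142, -0.1803, 0.1582]
eef_rot: [0.629, 0.778, 0.001, -0.001]
contact_force: [0.8, 0.5, -0.3]
opening: 0.499
finger_force: 0.0
```

Call:
drive_tool([
  {"tx": -0.3, "ty": -0.1, "tz": 0, "wx": 0, "wy": 0, "wz": -0.13, "claw": 0},
  {"tx": -0.2, "ty": 0, "tz": 0, "wx": 0, "wy": 0, "wz": -0.1, "claw": 0},
  {"tx": 0, "ty": 0, "tz": 0, "wx": 0, "wy": 0, "wz": 0, "claw": 0},
  {"tx": 0, "ty": 0, "tz": 0, "wx": 0, "wy": 0, "wz": 0, "claw": 0},
  {"tx": 0, "ty": 0, "tz": 0, "wx": 0, "wy": 0, "wz": 0, "claw": 0},
  {"tx": 0, "ty": 0, "tz": 0, "wx": 0, "wy": 0, "wz": 0, "claw": 0},
  {"tx": 0, "ty": 0, "tz": 0, "wx": 0, "wy": 0, "wz": 0, "claw": 0},
  {"tx": 0, "ty": 0, "tz": 0, "wx": 0, "wy": 0, "wz": 0, "claw": 0},
])

```text
clock: 44.6
tool_pos: [0.3998, -0.1832, 0.1575]
eef_rot: [0.716, 0.699, 0.001, -0.001]
contact_force: [0.1, -0.6, -0.1]
opening: 0.5
finger_force: 0.0
```

```bash
python3 - <<'E'
from h import *
st()
s=snap('top','top17.png'); im=s['image']; P=cloud(s)
cv2.imwrite('pics/c17.png',cv2.resize(im[150:290,220:340],(600,700))[:600])
V=P.reshape(-1,3); m=(V[:,0]>.43)&(V[:,0]<.556)&(V[:,1]<-.095)&(V[:,1]>-.25)
print(np.histogram(V[m,2],bins=np.arange(0,.08,.004)))
E
```

```text
t 44.6 tcp [ 0.3998 -0.1832  0.1575] ydir [ 1.    -0.024 -0.   ] z [ 0.     0.002 -1.   ] F [ 0.1 -0.6 -0.1] op 0.5 ff 0.0 q [ 0.42  0.63 -0.14  2.19  0.25  0.34  0.04]
(array([ 48,  20,  87,  66, 225, 512, 117,   1,   0,   4,  19,  40,  25,
         5,   0,   0,   5,   0,   0]), array([0.   , 0.004, 0.008, 0.012, 0.016, 0.02 , 0.024, 0.028, 0.032,
       0.036, 0.04 , 0.044, 0.048, 0.052, 0.056, 0.06 , 0.064, 0.068,
       0.072, 0.076]))
```

View pics/c17.png

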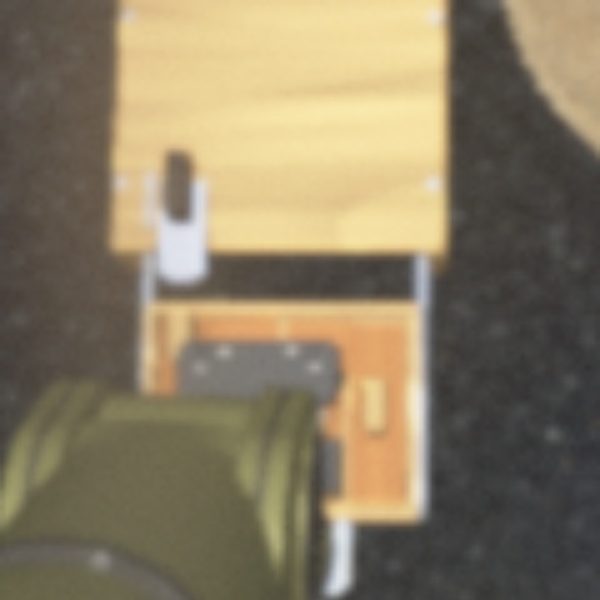

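Call:
drive_tool([
  {"tx": -0.04, "ty": 0, "tz": -0.6, "wx": 0, "wy": 0, "wz": 0, "claw": 0},
  {"tx": 0, "ty": 0, "tz": -0.7, "wx": 0, "wy": 0, "wz": 0, "claw": 0},
  {"tx": 0, "ty": 0, "tz": -0.7, "wx": 0, "wy": 0, "wz": 0, "claw": 0},
  {"tx": 0, "ty": 0, "tz": -0.7, "wx": 0, "wy": 0, "wz": 0, "claw": -0.2},
  {"tx": 0, "ty": 0, "tz": -0.5, "wx": 0, "wy": 0, "wz": 0, "claw": -0.2},
  {"tx": 0, "ty": 0, "tz": -0.5, "wx": 0, "wy": 0, "wz": 0, "claw": -0.2},
  {"tx": 0, "ty": 0, "tz": -0.3, "wx": 0, "wy": 0, "wz": 0, "claw": -0.2},
  {"tx": 0, "ty": 0, "tz": 0, "wx": 0, "wy": 0, "wz": 0, "claw": -0.2},
], force=20)

```text
clock: 45.45
tool_pos: [0.402, -0.1848, 0.0413]
eef_rot: [0.715, 0.699, -0.001, -0.005]
contact_force: [-0.4, 0.8, 0.7]
opening: 0.399
finger_force: 0.0
```

Call:
drive_tool([
  {"tx": 0, "ty": 0, "tz": 0, "wx": 0, "wy": 0, "wz": 0, "claw": -0.2},
  {"tx": 0, "ty": 0, "tz": 0, "wx": 0, "wy": 0, "wz": 0, "claw": -0.2},
  {"tx": 0, "ty": 0, "tz": 0, "wx": 0, "wy": 0, "wz": 0, "claw": -0.2},
  {"tx": 0, "ty": 0, "tz": 0, "wx": 0, "wy": 0, "wz": 0, "claw": -0.2},
  {"tx": 0, "ty": 0, "tz": 0, "wx": 0, "wy": 0, "wz": 0, "claw": -0.2},
  {"tx": 0, "ty": 0, "tz": 0, "wx": 0, "wy": 0, "wz": 0, "claw": -0.2},
  {"tx": 0, "ty": 0, "tz": 0, "wx": 0, "wy": 0, "wz": 0, "claw": -0.2},
  {"tx": 0, "ty": 0, "tz": 0, "wx": 0, "wy": 0, "wz": 0, "claw": -0.2},
])

```text
clock: 46.25
tool_pos: [0.4019, -0.1849, 0.0421]
eef_rot: [0.716, 0.698, -0.001, -0.004]
contact_force: [-0.1, 0.5, -0.2]
opening: 0.404
finger_force: 0.0
```

```bash
python3 -c "
from h import *
st()"
```

```text
t 46.25 tcp [ 0.4019 -0.1849  0.0421] ydir [ 1.    -0.024 -0.007] z [-0.007  0.005 -1.   ] F [-0.1  0.5 -0.2] op 0.404 ff 0.0 q [ 0.35  0.88 -0.04  2.24  0.73  0.04 -0.43]
```

Call:
drive_tool([
  {"tx": -0.12, "ty": 0.05, "tz": 0, "wx": 0, "wy": 0.09, "wz": 0, "claw": -0.2},
  {"tx": 0, "ty": 0, "tz": -0.12, "wx": 0, "wy": 0, "wz": 0, "claw": -0.2},
  {"tx": 0, "ty": 0, "tz": -0.1, "wx": 0, "wy": 0, "wz": 0, "claw": -0.2},
  {"tx": 0, "ty": 0, "tz": 0, "wx": 0, "wy": 0, "wz": 0, "claw": -0.2},
  {"tx": 0, "ty": 0, "tz": 0, "wx": 0, "wy": 0, "wz": 0, "claw": -0.2},
  {"tx": 0, "ty": 0, "tz": 0, "wx": 0, "wy": 0, "wz": 0, "claw": -0.2},
  {"tx": 0, "ty": 0, "tz": 0, "wx": 0, "wy": 0, "wz": 0, "claw": -0.2},
  {"tx": 0, "ty": 0, "tz": 0, "wx": 0, "wy": 0, "wz": 0, "claw": -0.2},
])

```text
clock: 47.05
tool_pos: [0.3983, -0.1834, 0.0356]
eef_rot: [0.715, 0.697, -0.034, -0.037]
contact_force: [-0.1, -0.1, 0.3]
opening: 0.4
finger_force: 0.0
```

```bash
python3 -c "
from h import *
st()"
```

```text
t 47.05 tcp [ 0.3983 -0.1834  0.0356] ydir [ 0.995 -0.024 -0.101] z [-0.1    0.005 -0.995] F [-0.1 -0.1  0.3] op 0.4 ff 0.0 q [ 0.41  0.9  -0.17  2.17  0.72  0.24 -0.44]
```

Close and push.

Call:
drive_tool([
  {"tx": 0, "ty": 0, "tz": 0, "wx": 0, "wy": 0, "wz": 0, "claw": -1},
  {"tx": 0, "ty": 0, "tz": 0, "wx": 0, "wy": 0, "wz": 0, "claw": -1},
  {"tx": 0, "ty": 0, "tz": 0, "wx": 0, "wy": 0, "wz": 0, "claw": -1},
  {"tx": 0, "ty": 0, "tz": 0, "wx": 0, "wy": 0, "wz": 0, "claw": -1},
  {"tx": 0.1, "ty": 0, "tz": 0, "wx": 0, "wy": 0, "wz": 0, "claw": -1},
  {"tx": 0.2, "ty": -0.01, "tz": 0, "wx": 0, "wy": 0, "wz": 0, "claw": -1},
  {"tx": 0.3, "ty": -0.01, "tz": 0, "wx": 0, "wy": 0, "wz": 0, "claw": -1},
  {"tx": 0.3, "ty": -0.01, "tz": 0, "wx": 0, "wy": 0, "wz": 0, "claw": -1},
])

```text
clock: 47.85
tool_pos: [0.426, -0.1844, 0.0355]
eef_rot: [0.715, 0.697, -0.034, -0.037]
contact_force: [0.3, -1.1, -0.1]
opening: 0.104
finger_force: 20.0
```

Call:
drive_tool([
  {"tx": 0.4, "ty": -0.01, "tz": 0, "wx": 0, "wy": 0, "wz": 0, "claw": -1},
  {"tx": 0.4, "ty": -0.01, "tz": 0, "wx": 0, "wy": 0, "wz": 0, "claw": -1},
  {"tx": 0.4, "ty": -0.01, "tz": 0, "wx": 0, "wy": 0, "wz": 0, "claw": -1},
  {"tx": 0.4, "ty": -0.01, "tz": 0, "wx": 0, "wy": 0, "wz": 0, "claw": -1},
  {"tx": 0.4, "ty": -0.01, "tz": 0, "wx": 0, "wy": 0, "wz": 0, "claw": -1},
  {"tx": 0.4, "ty": -0.01, "tz": 0, "wx": 0, "wy": 0, "wz": 0, "claw": -1},
  {"tx": 0.3, "ty": -0.01, "tz": 0, "wx": 0, "wy": 0, "wz": 0, "claw": -1},
  {"tx": 0.2, "ty": 0, "tz": 0, "wx": 0, "wy": 0, "wz": 0, "claw": -1},
])

```text
clock: 48.65
tool_pos: [0.5134, -0.1874, 0.0355]
eef_rot: [0.715, 0.697, -0.034, -0.036]
contact_force: [-1.4, -3.0, 0.8]
opening: 0.102
finger_force: 20.0
```

Call:
drive_tool([
  {"tx": 0.15, "ty": 0, "tz": 0, "wx": 0, "wy": 0, "wz": 0, "claw": -1},
  {"tx": 0.15, "ty": 0, "tz": 0, "wx": 0, "wy": 0, "wz": 0, "claw": -1},
  {"tx": 0.1, "ty": 0, "tz": 0, "wx": 0, "wy": 0, "wz": 0, "claw": -1},
  {"tx": 0.1, "ty": 0, "tz": 0, "wx": 0, "wy": 0, "wz": 0, "claw": -1},
  {"tx": 0.08, "ty": 0, "tz": 0, "wx": 0, "wy": 0, "wz": 0, "claw": -1},
  {"tx": 0.04, "ty": 0, "tz": 0, "wx": 0, "wy": 0, "wz": 0, "claw": -1},
  {"tx": 0, "ty": 0, "tz": 0, "wx": 0, "wy": 0, "wz": 0, "claw": -1},
  {"tx": 0, "ty": 0, "tz": 0, "wx": 0, "wy": 0, "wz": 0, "claw": -1},
])

```text
clock: 49.45
tool_pos: [0.5271, -0.1879, 0.0355]
eef_rot: [0.715, 0.697, -0.038, -0.039]
contact_force: [-7.1, -4.6, 4.9]
opening: 0.103
finger_force: 20.0
```

Call:
drive_tool([
  {"tx": 0.1, "ty": 0, "tz": 0, "wx": 0, "wy": 0, "wz": 0, "claw": -1},
  {"tx": 0.1, "ty": 0, "tz": 0, "wx": 0, "wy": 0, "wz": 0, "claw": -1},
  {"tx": 0, "ty": 0, "tz": 0, "wx": 0, "wy": 0, "wz": 0, "claw": -1},
  {"tx": 0, "ty": 0, "tz": 0, "wx": 0, "wy": 0, "wz": 0, "claw": -1},
  {"tx": 0, "ty": 0, "tz": 0, "wx": 0, "wy": 0, "wz": 0, "claw": -1},
  {"tx": -0.25, "ty": 0, "tz": 0, "wx": 0, "wy": 0, "wz": 0, "claw": -1},
  {"tx": 0, "ty": 0, "tz": 0, "wx": 0, "wy": 0, "wz": 0, "claw": -0.3},
  {"tx": 0, "ty": 0, "tz": 0, "wx": 0, "wy": 0, "wz": 0, "claw": -0.2},
])

```text
clock: 50.25
tool_pos: [0.5306, -0.1849, 0.0357]
eef_rot: [0.714, 0.698, -0.033, -0.037]
contact_force: [-0.9, -0.4, -0.9]
opening: 0.262
finger_force: 0.0
```

Call:
drive_tool([
  {"tx": 0, "ty": 0, "tz": 0.3, "wx": 0, "wy": 0, "wz": 0, "claw": -0.2},
  {"tx": 0, "ty": 0, "tz": 0.8, "wx": 0, "wy": 0, "wz": 0, "claw": -0.2},
  {"tx": 0, "ty": 0, "tz": 1, "wx": 0, "wy": 0, "wz": 0, "claw": -0.2},
  {"tx": 0, "ty": 0, "tz": 1, "wx": 0, "wy": -0.09, "wz": 0, "claw": -0.2},
  {"tx": 0, "ty": 0, "tz": 1, "wx": 0, "wy": 0, "wz": 0.12, "claw": -0.2},
  {"tx": 0.1, "ty": 0.2, "tz": 0, "wx": 0, "wy": 0, "wz": 0.13, "claw": -0.2},
  {"tx": 0.1, "ty": 0.2, "tz": 0, "wx": 0, "wy": 0, "wz": 0.13, "claw": -0.2},
  {"tx": 0.1, "ty": 0.2, "tz": 0, "wx": 0, "wy": 0, "wz": 0.13, "claw": -0.2},
])

```text
clock: 51.05
tool_pos: [0.5394, -0.1675, 0.1598]
eef_rot: [0.503, 0.864, -0.001, -0.003]
contact_force: [-0.6, -0.4, -0.5]
opening: 0.403
finger_force: 0.0
```

Call:
drive_tool([
  {"tx": 0.2, "ty": 0.2, "tz": 0, "wx": 0, "wy": 0, "wz": 0.13, "claw": -0.2},
  {"tx": 0.2, "ty": 0.2, "tz": 0, "wx": 0, "wy": 0, "wz": 0.13, "claw": -0.2},
  {"tx": 0.2, "ty": 0.2, "tz": 0, "wx": 0, "wy": 0, "wz": 0.13, "claw": -0.2},
  {"tx": 0.2, "ty": 0.2, "tz": 0, "wx": 0, "wy": 0, "wz": 0.13, "claw": -0.2},
  {"tx": 0, "ty": 0, "tz": 0, "wx": 0, "wy": 0, "wz": 0.13, "claw": -0.2},
  {"tx": 0, "ty": 0, "tz": 0, "wx": 0, "wy": 0, "wz": 0.13, "claw": -0.2},
  {"tx": 0, "ty": 0, "tz": 0, "wx": 0, "wy": 0, "wz": 0.13, "claw": -0.2},
  {"tx": 0, "ty": 0, "tz": 0, "wx": 0, "wy": 0, "wz": 0.08, "claw": -0.2},
])

```text
clock: 51.85
tool_pos: [0.5631, -0.1437, 0.1593]
eef_rot: [0.01, 1.0, -0.003, -0.002]
contact_force: [0.2, 0.0, 0.3]
opening: 0.4
finger_force: 0.0
```

```bash
python3 - <<'E'
from h import *
st()
s=snap('wrist','w18.png'); P=cloud(s); V=P.reshape(-1,3)
g=V[(V[:,2]>.092)&(V[:,2]<.106)&(abs(V[:,0]-.6)<.04)&(abs(V[:,1]+.13)<.05)]
if len(g): print('grip',len(g),g.min(0),g.max(0))
hd=V[(V[:,2]>.034)&(V[:,2]<.048)&(V[:,0]<.553)&(V[:,0]>.5)&(abs(V[:,1]+.18)<.05)]
if len(hd): print('handle',len(hd),hd.min(0),hd.max(0),'bar',np.median(hd[hd[:,0]<.536],0))
E
```

```text
t 51.85 tcp [ 0.5631 -0.1437  0.1593] ydir [ 0.019  1.    -0.006] z [-0.004 -0.006 -1.   ] F [0.2 0.  0.3] op 0.4 ff 0.0 q [ 0.64  0.88 -0.87  1.76  0.84  0.92  0.95]
grip 633 [ 0.58413557 -0.13451842  0.09205608] [ 0.61748847 -0.12205415  0.10221712]
handle 1143 [ 0.52310764 -0.21189618  0.03410027] [ 0.54779668 -0.13439756  0.043327  ] bar [ 0.52854499 -0.1729217   0.04070023]
```

Call:
drive_tool([
  {"tx": 0.42, "ty": 0.17, "tz": 0, "wx": -0.006, "wy": 0.004, "wz": 0, "claw": -0.1},
  {"tx": 0.42, "ty": 0.17, "tz": 0, "wx": 0, "wy": 0, "wz": 0, "claw": -0.1},
  {"tx": 0.42, "ty": 0.17, "tz": 0, "wx": 0, "wy": 0, "wz": 0, "claw": -0.1},
  {"tx": 0, "ty": 0, "tz": -0.5, "wx": 0, "wy": 0, "wz": 0, "claw": -0.1},
  {"tx": 0, "ty": 0, "tz": -0.7, "wx": 0, "wy": 0, "wz": 0, "claw": -0.1},
  {"tx": 0, "ty": 0, "tz": -0.7, "wx": 0, "wy": 0, "wz": 0, "claw": -0.1},
  {"tx": 0, "ty": 0, "tz": -0.4, "wx": 0, "wy": 0, "wz": 0, "claw": -0.1},
  {"tx": 0, "ty": 0, "tz": 0, "wx": 0, "wy": 0, "wz": 0, "claw": -0.1},
], force=15)

```text
clock: 52.7
tool_pos: [0.5984, -0.1293, 0.0875]
eef_rot: [0.012, 1.0, -0.006, -0.007]
contact_force: [-0.5, 0.2, 0.1]
opening: 0.449
finger_force: 0.0
```

Call:
drive_tool([
  {"tx": 0, "ty": 0, "tz": 0, "wx": 0, "wy": 0, "wz": 0, "claw": -1},
  {"tx": 0, "ty": 0, "tz": 0, "wx": 0, "wy": 0, "wz": 0, "claw": -1},
  {"tx": 0, "ty": 0, "tz": 0, "wx": 0, "wy": 0, "wz": 0, "claw": -1},
  {"tx": 0, "ty": 0, "tz": 0, "wx": 0, "wy": 0, "wz": 0, "claw": -1},
  {"tx": 0, "ty": 0, "tz": 0, "wx": 0, "wy": 0, "wz": 0, "claw": -1},
  {"tx": 0, "ty": 0, "tz": 0, "wx": 0, "wy": 0, "wz": 0, "claw": -1},
  {"tx": 0, "ty": 0.1, "tz": 0, "wx": 0, "wy": 0, "wz": 0, "claw": -1},
  {"tx": 0, "ty": 0.15, "tz": 0, "wx": 0, "wy": 0, "wz": 0, "claw": -1},
])

```text
clock: 53.5
tool_pos: [0.6009, -0.1238, 0.0903]
eef_rot: [0.013, 1.0, -0.008, -0.004]
contact_force: [-0.1, -1.3, 6.5]
opening: 0.139
finger_force: 15.0
```

Call:
drive_tool([
  {"tx": 0, "ty": 0.15, "tz": 0, "wx": 0, "wy": 0, "wz": 0, "claw": -1},
  {"tx": 0.01, "ty": 0.15, "tz": 0, "wx": 0, "wy": 0, "wz": 0, "claw": -1},
  {"tx": 0, "ty": 0.15, "tz": 0, "wx": 0, "wy": 0, "wz": 0, "claw": -1},
  {"tx": 0.01, "ty": 0.15, "tz": 0, "wx": 0, "wy": 0, "wz": 0, "claw": -1},
  {"tx": 0, "ty": 0.15, "tz": 0, "wx": 0, "wy": 0, "wz": 0, "claw": -1},
  {"tx": 0.01, "ty": 0.15, "tz": 0, "wx": 0, "wy": 0, "wz": 0, "claw": -1},
  {"tx": 0, "ty": 0.08, "tz": 0, "wx": 0, "wy": 0, "wz": 0, "claw": -1},
  {"tx": 0, "ty": 0, "tz": 0, "wx": 0, "wy": 0, "wz": 0, "claw": -1},
])

```text
clock: 54.3
tool_pos: [0.6018, -0.0974, 0.0902]
eef_rot: [0.014, 1.0, -0.011, -0.004]
contact_force: [-0.1, -6.1, 7.7]
opening: 0.138
finger_force: 15.0
```

Call:
drive_tool([
  {"tx": 0, "ty": 0.12, "tz": 0, "wx": 0, "wy": 0, "wz": 0, "claw": -1},
  {"tx": 0, "ty": 0, "tz": 0, "wx": 0, "wy": 0, "wz": 0, "claw": -1},
  {"tx": 0, "ty": 0, "tz": 0, "wx": 0, "wy": 0, "wz": 0, "claw": -1},
  {"tx": 0, "ty": -0.12, "tz": 0, "wx": 0, "wy": 0, "wz": 0, "claw": -1},
  {"tx": 0, "ty": 0, "tz": 0, "wx": 0, "wy": 0, "wz": 0, "claw": -0.2},
  {"tx": 0, "ty": 0, "tz": 0, "wx": 0, "wy": 0, "wz": 0, "claw": -0.2},
  {"tx": 0, "ty": 0, "tz": 0, "wx": 0, "wy": 0, "wz": 0, "claw": -0.1},
  {"tx": 0, "ty": 0, "tz": 0.3, "wx": 0, "wy": 0, "wz": 0, "claw": -0.1},
])

```text
clock: 55.1
tool_pos: [0.6, -0.092, 0.0975]
eef_rot: [0.012, 1.0, -0.006, -0.006]
contact_force: [-0.6, -0.0, -0.0]
opening: 0.445
finger_force: 0.0
```

Call:
drive_tool([
  {"tx": 0, "ty": 0, "tz": 0.6, "wx": 0, "wy": 0, "wz": 0, "claw": 0},
  {"tx": 0, "ty": 0, "tz": 0.8, "wx": 0, "wy": 0, "wz": 0, "claw": 0},
  {"tx": 0, "ty": 0, "tz": 1, "wx": 0, "wy": 0, "wz": 0, "claw": 0},
  {"tx": -0.3, "ty": 0, "tz": 1, "wx": 0, "wy": 0, "wz": 0, "claw": 0},
  {"tx": -0.5, "ty": 0.6, "tz": 0.5, "wx": 0, "wy": 0, "wz": 0, "claw": 0},
  {"tx": -0.5, "ty": 0.6, "tz": 0, "wx": 0, "wy": 0, "wz": 0, "claw": 0},
  {"tx": 0, "ty": 0, "tz": 0, "wx": 0, "wy": 0, "wz": 0, "claw": 0},
  {"tx": 0, "ty": 0, "tz": 0, "wx": 0, "wy": 0, "wz": 0, "claw": 0},
])

```text
clock: 55.9
tool_pos: [0.5625, -0.0562, 0.2167]
eef_rot: [0.012, 1.0, -0.007, -0.004]
contact_force: [-0.3, -0.5, -0.4]
opening: 0.503
finger_force: 0.0
```

```bash
python3 - <<'E'
from h import *
st()
s=snap('wrist','w19.png'); P=cloud(s); V=P.reshape(-1,3)
g=V[(V[:,2]>.092)&(V[:,2]<.106)&(abs(V[:,0]-.6)<.04)&(abs(V[:,1]+.11)<.05)]
if len(g): print('grip',len(g),g.min(0),g.max(0))
hd=V[(V[:,2]>.034)&(V[:,2]<.048)&(V[:,0]<.553)&(V[:,0]>.5)&(abs(V[:,1]+.18)<.05)]
if len(hd): print('handle',hd.min(0),hd.max(0),'bar',np.median(hd[hd[:,0]<.536],0))
snap('top','top19.png')
E
```

```text
t 55.9 tcp [ 0.5625 -0.0562  0.2167] ydir [ 0.023  1.    -0.014] z [-0.008 -0.014 -1.   ] F [-0.3 -0.5 -0.4] op 0.503 ff 0.0 q [ 0.51  0.79 -0.91  1.75  0.75  0.99  0.85]
grip 349 [ 0.58556271 -0.10293401  0.09216152] [ 0.61823764 -0.09079522  0.10258557]
handle [ 0.52238919 -0.21172955  0.03402339] [ 0.5454125  -0.1340452   0.04346435] bar [ 0.52856199 -0.17413798  0.0406941 ]
```

View pics/w19.png

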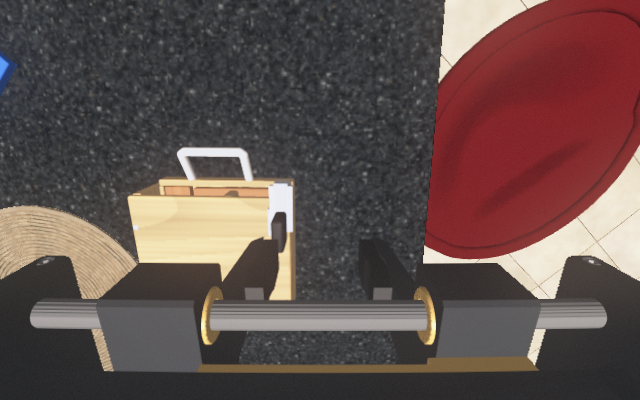

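```bash
python3 -c "
from h import *
print(workorder.finish_job())"
```

```text
the job is handed in; nothing more can be done
None
```

All four stamps are in the tray, lying flat with grip bars up; the tray is fully home, the bolt is back at its locked position, and the job was handed in at about 56 s (no verdict came back).

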